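# Clamp a reagent bottle with the eccentric cam lever

## Robot

A 7-joint arm with a two-finger parallel gripper is mounted at the origin on a cart in front of the work surface, level with it; the furniture and walls round the work are solid. World frame = base frame: x ahead of the robot, y to its left, z up, the work surface at z = 0. Lengths are in m, angles in rad, forces in N, time in s.
With the tool pointing down it reaches from about 0.4 to 0.75 m from the base axis. Payload 19.5 kg.
Tool frame: the origin (TCP) lies at the very end of the fingers, on their centre line; the grasp point (between the pads) lies 19 mm behind it; z points along the fingers, y is the line along which they close (so a half turn about z gives the same grasp; the last joint's range is limited). The gripper opens to 85 mm and grips with 20 to 120 N. Pads are 22 mm wide; open, the fingers measure 114 mm over their backs; the gripper's body (76 mm by 85 mm) begins 54 mm behind the grasp point. The pads swing forward as they close: fully open they stand 13 mm farther back than shut.
Start: joints at [-1.259, 0.707, -0.028, 1.485, 0.022, 0.951, -0.075], TCP at [0.199, 0.539, 0.231] pointing down, gripper open.
Joint ranges: [-2.71, 2.71], [-0.32, 2.16], [-1.57, 1.52], [0, 2.45], [-1.46, 4.6], [0, 2.02], [-2.83, 2.83]. Speed limits (rad/s): [1.89, 1.89, 2.57, 2.57, 3.01, 3.01, 3.01].

## Interface

Orientations are given as a unit quaternion [x, y, z, w].
In Python, from workcell import monitor, optics, ticket gives the robot as it stands.
- The arm moves only by the shell command python3 -m jog 'ROWS' [OPENING]. ROWS is rows parted by semicolons, their numbers by spaces, 1 to 12 of them, each of 4 numbers: dx, dy, dz in m, then a turn about the tool's z in rad; each row shifts and turns the commanded pose from where the row before left it, along the tool's axes as they then stand; what a row does not reach is not made up. A row lasts 1/8 s, in which the tool goes at most 0.0625 m and 0.188 rad, less where a joint would pass 70% of its speed; a pose out of reach is approached as far as the arm can. OPENING is the finger opening in m, set as the command begins (- or left out keeps the last). The fingers move at their own pace and stop on an object; the grip force is fixed at half the most. Time passes only in rows, so rows that do not move let the fingers close. It prints the time, the measured TCP pose, the force, the opening and the grip force at its end.
- monitor.observe(): the state, without advancing time (a new reading comes with each control period).
- optics.grab_frame(name): name is "side" or "top"; returns the picture (480x640x3 uint8, red, green, blue); there is no depth.
- optics.calibration(name): a dict with "fx", "fy", "cx", "cy" (pixels), "eye" and "rotation" of the camera in the world. Camera axes: x right, y down, z forward; pixel columns grow to the right and rows downward; lengths in m; the calibration is good to about 2 mm. A picture is of the moment at which its call begins. calibration takes no time and is no camera call.
- ticket.job_done(): hands the job in; it is judged then, once.
The state is a dict: "time": time; "joint_positions": joint angles; "joint_vel": joint speeds; "effort": joint torques, N m; "tool_pos": TCP position; "tool_rot": TCP orientation; "force": force on the tool from outside, world axes, zero at the start; "moment": the same for the moment, N m; "opening": finger opening in m; "grasp_force": force on a finger pad.
Only numpy, scipy, OpenCV 4.12 (cv2) and the standard library are available. Lean on these libraries where they do the work, as an engineer would, in place of code of your own. Each camera call takes 0.05 s, during which the arm holds its last target. There are 200 camera calls.

## Task

From the three bottles to the right of the bottle clamp take the stoutest, the wide white reagent bottle, stand it upright in the clamp's V-shaped stop and let go of it. Then swing the cam lever by its upright grip post, which is under the lamp hood, until the rubber pad holds the bottle in the V with the brass spring plunger pushed about half way into its sleeve, never nearly all the way in, which would crush the bottle. Leave the other two bottles standing where they are.

Things in the scene. Friction and masses are not known exactly. Their poses are not given: they have to be found in the camera images.
- bottle: the wide white plastic reagent bottle with a white screw cap, the stoutest of the three bottles standing to the right of the clamp: round, 41 mm in diameter, 88 mm tall (cap included), 0.11 to 0.23 kg. Origin at the centre of its foot, z up along its axis. It can be gripped across the body, 45 to 80 mm above its foot
- dropper: bystander: slim dropper bottle with a pointed bulb top, 33 mm across, 102 mm tall, origin at the centre of its foot
- amber: bystander: small brown bottle, 30 mm across, 63 mm tall, origin at the centre of its foot
- station: bottle clamp fixed to the worktop. Origin on the worktop; seen from the robot x points to its rear, y left, z up. Base plate 10 mm thick, x -100 to 120, y -160 to 200 mm. In line at x 30 mm, 35 mm above the worktop, from left to right: steel cam with lever (under the hood), guide block (y 18 to 40, top at 54 mm), push rod, dark 24 mm sleeve, brass plunger with rubber pad, V stop
- hood_edge (a point): middle of the lower front edge of the grey lamp hood, 215 mm above the worktop. The hood (24 mm thick) covers station x -100 to 120, y 35 to 225 mm, on a column at its rear (x 92 to 116, y 65 to 165 mm). It bars an upright tool from the lever: reach in below this edge from the front, tool leaning back towards the robot 40 to 50 degrees from vertical
- v_stop: aluminium V stop fixed on the plate, open towards the pad (station +y); its distance from the pad varies. Origin on the plate's top face (10 mm above the worktop), where the centre of the bottle's foot is when the bottle touches both V faces; axes like the station's. Walls 42 mm high at 45 degrees to either side, x -30 to 30, down to y -67 mm
- pad_face (a point): centre of the rubber pad's front face (28 mm diameter disc facing station -y, 35 mm above the worktop, upper edge 49 mm). With the lever at 0 it is 8 to 13 mm clear of a bottle seated in the V; it moves towards the V as the lever turns
- lever_pivot (a point): vertical axis of the cam lever, on the station at x 30, y 85, 35 mm above the worktop
- grip_post (a point): middle of the white upright grip post at the free end of the lever, 105 mm from the pivot; the post is round, 20 mm in diameter, from 44 to 84 mm above the worktop (this point at 64); the flat lever bar below it is 18 mm wide, from 44 to 53 mm above the worktop
- cam_lever (a joint): rad, 0 to 1.5, grows anticlockwise from above. At 0 the lever points 0.733 rad to the left of station -x; at 0.733 along -x, then it leans right. The cam advances the sleeve towards the V evenly, 16 mm per rad (24 mm in all). Stiff (0.35 N m, 3 to 5 N at the post), stays where it is left, clamped or not
- plunger (a joint): how far the brass plunger is pushed into its sleeve, m: 0 when free, 0.012 at its stop; spring 1.5 N per mm. Half way is 0.006: a thin black ring round the plunger then reaches the sleeve's mouth
Not all that is in view belongs to the job. Leave any blue, green or pink look-alike of the bottle alone.

How it is judged:
By the outcome, as a careful person would: the job done as asked, in the order asked, and still so for the second after the job is handed in, with the robot touching nothing.
It also fails if it takes over 66 s, if anything falls off the work surface, if the arm or the gripper's body presses on something with over 40 N, if the wrist force passes 120 N, or if a joint passes its speed limit or range.

## Working session

There is one attempt and no reset: what is moved stays moved. The work goes in short steps, Python scripts to look and compute and a shell command to move; the robot and the scene stay as the last step left them, time stands still between calls to the robot, and variables do not carry over. Pictures are saved under pics/ and viewed, at most 10 in all, crops included, and the job is handed in when it is done.

```bash
ls; mkdir -p pics
python3 - <<'E'
from workcell import monitor, optics
import cv2,numpy as np
for n in("side","top"):
    f=optics.grab_frame(n); cv2.imwrite(f"pics/{n}0.png",f[:,:,::-1]); c=optics.calibration(n)
    print(n,{k:np.round(v,4).tolist() for k,v in c.items()})
s=monitor.observe(); print({k:np.round(v,3).tolist() for k,v in s.items()})
E
```

```text
pics
side {'fx': 581.5287, 'fy': 581.5287, 'cx': 328.1404, 'cy': 233.4825, 'eye': [-0.7795, 0.0229, 0.7474], 'rotation': [-0.5641, 0.6275, -0.3923, 0.3662]}
top {'fx': 452.7625, 'fy': 452.7625, 'cx': 312.1955, 'cy': 245.4548, 'eye': [0.3663, -0.0871, 1.4659], 'rotation': [0.7138, -0.6976, 0.0517, -0.0345]}
{'time': 0.1, 'joint_positions': [-1.259, 0.707, -0.028, 1.485, 0.022, 0.951, -0.075], 'joint_vel': [0.0, -0.003, -0.0, 0.0, 0.001, 0.001, -0.001], 'effort': [0.003, -88.43, 1.237, -23.645, 0.017, 0.005, 0.0], 'tool_pos': [0.199, 0.539, 0.231], 'tool_rot': [0.176, 0.984, -0.0, -0.0], 'force': [-0.563, 0.19, 0.521], 'moment': [0.015, 0.005, -0.007], 'grasp_force': 0.0, 'opening': 0.085}
```

View pics/top0.png

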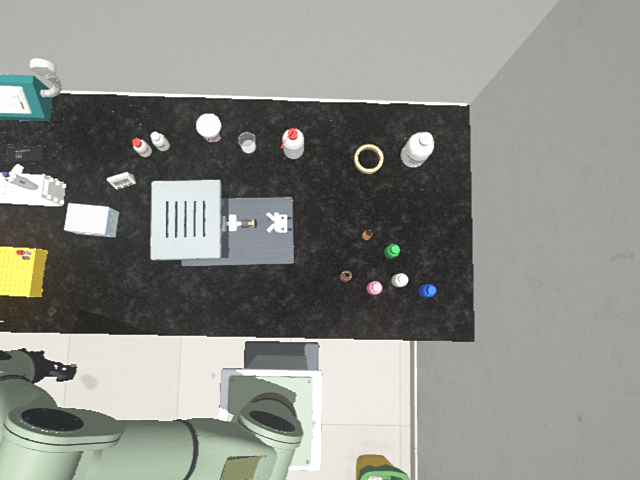

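View pics/side0.png

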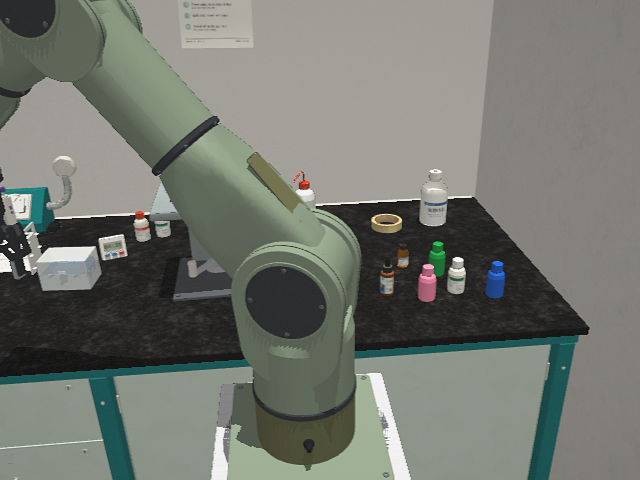

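Candidates for the bottle are the white one at top (400,281) / side (456,275), and pink (375,288), green (392,251) and blue (428,291). Only the white one with a white cap fits. The large white bottle at the rear (417,150) is too big. The two brown ones at (346,276) and (367,235) should be the dropper and amber bottles. I'll measure and confirm in an enlarged crop.

```bash
cat > h.py <<'E'
import numpy as np,cv2
from scipy.spatial.transform import Rotation as R
from workcell import monitor, optics
def cam(n):
    c=optics.calibration(n); return c,np.array(c["eye"]),R.from_quat(c["rotation"]).as_matrix() if np.size(c["rotation"])==4 else np.array(c["rotation"])
def onplane(n,uv,z):
    c,e,M=cam(n); d=M@np.array([(uv[0]-c["cx"])/c["fx"],(uv[1]-c["cy"])/c["fy"],1]); return e+d*(z-e[2])/d[2]
def proj(n,p):
    c,e,M=cam(n); q=M.T@(np.array(p)-e); return np.array([c["fx"]*q[0]/q[2]+c["cx"],c["fy"]*q[1]/q[2]+c["cy"]])
def tri(u1,u2):
    A=[];b=[]
    for n,uv in(("top",u1),("side",u2)):
        c,e,M=cam(n); d=M@np.array([(uv[0]-c["cx"])/c["fx"],(uv[1]-c["cy"])/c["fy"],1]); d/=np.linalg.norm(d)
        P=np.eye(3)-np.outer(d,d); A.append(P); b.append(P@e)
    return np.linalg.lstsq(np.vstack(A),np.hstack(b),rcond=None)[0]
def crop(n,f,x0,y0,x1,y1,s): return cv2.resize(f[y0:y1,x0:x1],None,fx=s,fy=s,interpolation=cv2.INTER_CUBIC)
E
python3 - <<'E'
from h import *
t=cv2.imread("pics/top0.png"); s=cv2.imread("pics/side0.png")
print("bottle cap top", onplane("top",(400,281),.08), "plate corners", [onplane("top",p,.01).round(4).tolist() for p in((293,197),(294,263),(182,265))])
print("tri",tri((400,280),(457,262)))
print("hood",[onplane("top",p,.239).round(4).tolist() for p in((151,181),(221,180),(222,258),(151,260))])
a=crop("top",t,215,185,315,275,5); b=crop("top",t,330,220,440,305,2.7); c=crop("side",s,370,230,520,310,2.7)
o=np.zeros((600,800,3),np.uint8); o[:a.shape[0]//1,:a.shape[1]]=a[:600]
o[:b.shape[0],800-b.shape[1]:]=b; o[600-c.shape[0]:,800-c.shape[1]:]=c
cv2.imwrite("pics/c1.png",o)
E
```

```text
bottle cap top [ 0.43332144 -0.39117796  0.08      ] plate corners [[0.7038, -0.0544, 0.01], [0.4868, -0.0634, 0.01], [0.472, 0.2945, 0.01]]
tri [ 0.43581288 -0.39376338  0.08031532]
hood [[0.6849, 0.3322, 0.239], [0.6932, 0.1406, 0.239], [0.4768, 0.128, 0.239], [0.4669, 0.3182, 0.239]]
```

View pics/c1.png

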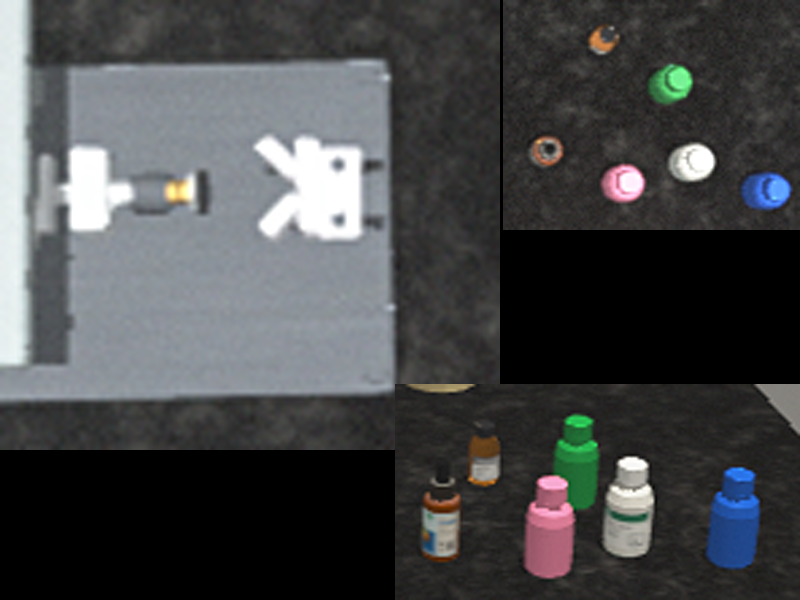

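The crop confirms the white bottle with the white cap and green label. The pink, green and blue ones are look-alikes, and the two brown ones at (346,276) and (367,235) are the bystanders. Next I'll work out the station geometry and check how jog is used, because its rows have no tilt.

```bash
python3 -m jog --help
python3 - <<'E'
from h import *
W=[onplane("top",p,.01)[:2] for p in((292.6,197.4),(293.6,263.6),(182,265))]
S=np.array([[.12,-.16],[-.1,-.16],[-.1,.2]]); W=np.array(W)
U,_,V=np.linalg.svd((S-S.mean(0)).T@(W-W.mean(0))); Rm=(U@V).T; t=W.mean(0)-Rm@S.mean(0)
print("yaw",np.arctan2(Rm[1,0],Rm[0,0]),"t",t,"res",(W-(S@Rm.T+t)).round(4).tolist())
st=lambda p,z:(Rm.T@(onplane("top",p,z)[:2]-t)).round(4)
c=lambda x,y:(215+x/5,185+y/5)
print("Vapex",st(c(297,188),.052),"Vtips",st(c(258,140),.052),st(c(264,235),.052),"block end",st(c(362,190),.052),"block side",st(c(335,147),.052),st(c(335,240),.052))
print("pad face",st(c(210,192),.035), "pad edge top", st(c(210,192),.049),"block",st(c(108,185),.054),st(c(70,185),.054))
print("hood",[st(p,.239).tolist() for p in((151,181),(221,180),(222,258),(151,260))])
E
```

```text
yaw 0.03723581435549327 t [0.57822718 0.10070928] res [[-0.0017, 0.0016], [0.0006, 0.0008], [0.0011, -0.0024]]
Vapex [ 0.0279 -0.1006] Vtips [ 0.059  -0.0762] [-0.0019 -0.0797] block end [ 0.0262 -0.1417] block side [ 0.054  -0.1248] [-0.0056 -0.1244]
pad face [ 0.0289 -0.0442] pad edge top [ 0.0265 -0.0455] block [0.0308 0.018 ] [0.0311 0.0419]
hood [[0.1152, 0.2274], [0.1164, 0.0356], [-0.1003, 0.0311], [-0.1032, 0.2215]]Traceback (most recent call last):
ValueError: could not convert string to float: '--help'
```

Geometry fits: guide block at y 18–42 mm, hood at y 33–225 mm, V centre at about y −74 mm, and residuals of about 2 mm. I'll turn the tool so its y lies along station x, and refine the bottle position at the same time.

```bash
python3 -m jog '0 0 -0.005 0.1685;0 0 -0.005 0.1685;0 0 -0.005 0.1685;0 0 -0.005 0.1685;0 0 -0.005 0.1685;0 0 -0.005 0.1685;0 0 0 0.1685;-0.05 0.04 0 0;-0.05 0.04 0 0;-0.05 0.04 0 0;-0.05 0.04 0 0' 0.065
python3 - <<'E'
from h import *
t=cv2.imread("pics/top0.png"); s=cv2.imread("pics/side0.png")
def blob(f,x0,y0,x1,y1):
    g=cv2.cvtColor(f[y0:y1,x0:x1],cv2.COLOR_BGR2HSV); m=((g[...,2]>115)&(g[...,1]<60)).astype(np.uint8)
    n,l,st,c=cv2.connectedComponentsWithStats(m); i=1+np.argmax(st[1:,4]); return st[i]+[x0,y0,0,0,0],c[i]+[x0,y0]
bt,ct=blob(t,386,265,416,296); bs,cs=blob(s,442,252,474,300); print(bt,ct,bs,cs)
print("mid tri",tri(ct,cs)); fb=onplane("side",(cs[0],bs[1]+bs[3]-.5),0)
e=cam("side")[1]; d=(fb-e)[:2]; d/=np.linalg.norm(d); print("foot centre",fb[:2]+.0205*d)
print("top-plane",onplane("top",ct,.044))
E
```

```text
time: 1.48
tool_pos: [0.3635, 0.3485, 0.2612]
tool_rot: [0.694, 0.72, -0.0, 0.0]
force: [1.4, 1.0, 0.2]
opening: 0.0644
grasp_force: 0.0
[392 273  17  14 189] [399.67724868 279.7037037 ] [448 257  18  37 490] [456.48979592 276.        ]
mid tri [ 0.43930501 -0.39927016  0.03946811]
foot centre [ 0.44120506 -0.40409665]
top-plane [ 0.43911749 -0.39806299  0.044     ]
```

```bash
python3 -m jog '-0.06 0 0 0;-0.06 0 0 0;-0.06 0 0 0;-0.06 0 0 0;-0.06 0 0 0;-0.06 0 0 0;-0.06 0.007 0 0;-0.06 0.007 0 0;-0.06 0.007 0 0;-0.06 0.007 0 0;-0.06 0.007 0 0;0 0 0 0'
```

```text
time: 2.98
tool_pos: [0.4213, -0.3118, 0.2606]
tool_rot: [0.696, 0.719, -0.001, -0.0]
force: [0.1, 1.1, -1.0]
opening: 0.065
grasp_force: 0.0
```

```bash
python3 -m jog '-0.045 0.008 0.02 0;-0.044 0.008 0.02 0;0 0 0.03 0;0 0 0.03 0;0 0 0.02 0;0 0 0 0'
python3 - <<'E'
from h import *
f=optics.grab_frame("top")[:,:,::-1]; g=optics.grab_frame("side")[:,:,::-1]
print(proj("top",(.44,-.40,.088)),monitor.observe()["tool_pos"],proj("side",(.44,-.4,.088)))
cv2.imwrite("pics/c2.png",np.hstack([cv2.resize(f[220:340,340:460],(400,400)),cv2.resize(g[200:320,400:520],(400,400))]))
E
```

```text
time: 3.72
tool_pos: [0.4414, -0.3954, 0.1404]
tool_rot: [0.694, 0.72, -0.0, -0.001]
force: [0.7, -0.1, -1.0]
opening: 0.0651
grasp_force: 0.0
[403.43922853 278.76177234] [ 0.44193102 -0.39621535  0.1420735 ] [458.13694206 258.39005392]
```

View pics/c2.png

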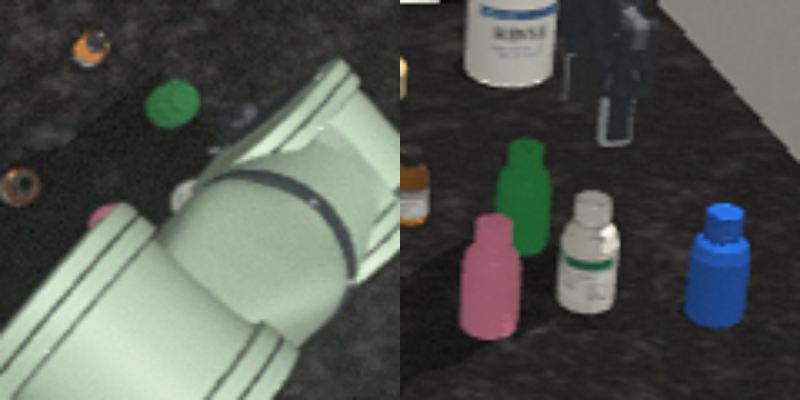

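The side crop shows the gripper (fingertip at pixel ≈(464,243)) above the white bottle, whose cap top at pixel (458,259) matches the prediction of (458.1,258.4). I'll check the fingertip projection before descending.

Run:
```python
from h import *
s=monitor.observe(); p=np.array(s["tool_pos"]); M=R.from_quat(s["tool_rot"]).as_matrix()
for y in(-.04,0,.04): print(y,proj("side",p+M@[0,y,-.006]))
```

```text
-0.04 [464.04346919 243.05569318]
0 [458.3016532  235.79963817]
0.04 [452.84939773 228.90950694]
```

```bash
python3 -m jog '-0.003 -0.001 0.03 0;0 0 0.03 0;0 0 0.025 0;0 0 0.011 0;0 0 0 0;0 0 0 0' && python3 -m jog '0 0 0 0;0 0 0 0;0 0 0 0;0 0 0 0;0 0 0 0;0 0 0 0' 0.02
```

```text
time: 4.58
tool_pos: [0.4412, -0.3998, 0.0465]
tool_rot: [0.694, 0.72, -0.0, 0.001]
force: [-0.5, 0.2, -0.5]
opening: 0.065
grasp_force: 0.0
time: 5.32
tool_pos: [0.4409, -0.3997, 0.0462]
tool_rot: [0.694, 0.72, -0.0, 0.001]
force: [-1.4, 1.7, 10.8]
opening: 0.0403
grasp_force: 59.4
```

```bash
python3 -m jog '0 0 -0.02 0;0 0 -0.035 0;0 0 -0.04 0;0 0 -0.03 0;0.04 0.02 0 0;0.05 0.024 0 0;0.05 0.024 0 0;0.05 0.024 0 0;0.05 0.024 0 0;0.05 0.024 0 0;0.05 0.024 0 0;0.04 0.01 0 0' && python3 -m jog '0.02 0.008 0 0;0 0 0 0;0 0 0 0'
```

```text
time: 6.82
tool_pos: [0.601, -0.0107, 0.1703]
tool_rot: [0.693, 0.721, 0.0, -0.0]
force: [0.0, 0.3, -1.9]
opening: 0.04
grasp_force: 60.8
time: 7.2
tool_pos: [0.6075, 0.0057, 0.1705]
tool_rot: [0.694, 0.72, -0.0, 0.0]
force: [0.8, -0.8, -0.9]
opening: 0.0402
grasp_force: 60.8
```

```bash
python3 -m jog '0.013 0.0015 0.02 0;0.013 0.0015 0.02 0;0 0 0.02 0;0 0 0 0;0 0 0 0'
python3 - <<'E'
from h import *
f=optics.grab_frame("top")[:,:,::-1]; g=optics.grab_frame("side")[:,:,::-1]
p=monitor.observe()["tool_pos"];print(p,proj("side",p),proj("top",p))
cv2.imwrite("pics/c3.png",np.hstack([cv2.resize(f[170:290,200:320],(400,400)),cv2.resize(g[160:320,150:310],(400,400))]))
E
```

```text
time: 7.82
tool_pos: [0.6099, 0.0322, 0.1112]
tool_rot: [0.694, 0.72, 0.0, 0.0]
force: [1.1, -0.7, -1.5]
opening: 0.0401
grasp_force: 60.8
[0.61001486 0.03267998 0.11126664] [277.98199331 230.46491153] [262.86974534 218.92641504]
```

View pics/c3.png

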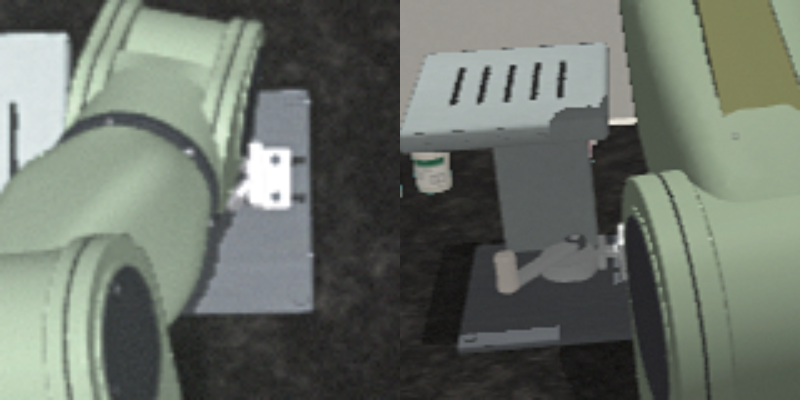

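The side crop shows the lever post at pixel ≈(192,269) under the hood with its lever pointing left-forward. The bottle is hidden by the arm, so I'll lower it by feel.

```bash
python3 -m jog '0 0 0.02 0;0 0 0.02 0;0 0 0.008 0;0 0 0 0;0 0 0 0' && python3 -m jog '0 0 0.002 0;0 0 0.002 0;0 0 0.001 0;0 0 0 0;0 0 0 0'
```

```text
time: 8.55
tool_pos: [0.6104, 0.0337, 0.0629]
tool_rot: [0.694, 0.72, 0.001, 0.0]
force: [2.9, 3.7, -5.0]
opening: 0.0399
grasp_force: 61.7
time: 9.18
tool_pos: [0.6106, 0.0336, 0.058]
tool_rot: [0.694, 0.72, 0.001, 0.001]
force: [5.1, 4.0, -0.2]
opening: 0.0395
grasp_force: 62.2
```

```bash
python3 -m jog '0 0.002 0 0;0 0 0 0;0 0 0 0' && python3 -m jog '0 0.002 0 0;0 0 0 0;0 0 0 0'
```

```text
time: 9.55
tool_pos: [0.6116, 0.033, 0.0573]
tool_rot: [0.694, 0.72, -0.0, 0.0]
force: [0.5, 0.7, -1.4]
opening: 0.0402
grasp_force: 62.2
time: 9.93
tool_pos: [0.6136, 0.0333, 0.0572]
tool_rot: [0.694, 0.72, -0.0, -0.0]
force: [-0.1, -0.2, -2.1]
opening: 0.0401
grasp_force: 62.2
```

```bash
python3 -m jog '-0.0015 0 0 0;0 0 0 0;0 0 0 0' && python3 -m jog '-0.0015 0 0 0;0 0 0 0;0 0 0 0'
```

```text
time: 10.3
tool_pos: [0.6137, 0.0318, 0.0573]
tool_rot: [0.694, 0.72, -0.0, 0.0]
force: [0.1, -0.9, -2.3]
opening: 0.0398
grasp_force: 62.2
time: 10.68
tool_pos: [0.6135, 0.0311, 0.0572]
tool_rot: [0.694, 0.72, 0.0, -0.001]
force: [-2.3, 4.4, -0.5]
opening: 0.0401
grasp_force: 62.3
```

```bash
python3 -m jog '0 0 0.001 0;0 0 0 0;0 0 0 0' && python3 -m jog '0 0 0.001 0;0 0 0 0;0 0 0 0'
```

```text
time: 11.05
tool_pos: [0.6135, 0.0312, 0.0564]
tool_rot: [0.694, 0.72, 0.0, -0.001]
force: [-2.5, 5.0, 2.2]
opening: 0.0403
grasp_force: 63.0
time: 11.42
tool_pos: [0.6135, 0.0313, 0.0563]
tool_rot: [0.694, 0.72, 0.0, -0.001]
force: [-8.6, 5.6, 19.5]
opening: 0.0395
grasp_force: 64.8
```

```bash
python3 -m jog '0 0 -0.0008 0;0 0 0 0' && python3 -m jog '0 0 0 0;0 0 0 0;0 0 0 0' 0.07 && python3 -m jog '0 0 -0.02 0;0 0 -0.04 0;0 0 -0.05 0;0 0 -0.05 0;0 0 -0.05 0;-0.05 -0.05 0 0;-0.05 -0.05 0 0;0 -0.05 0 0;0 -0.03 0 0;0 0 0 0'
python3 - <<'E'
from h import *
f=optics.grab_frame("top")[:,:,::-1]; g=optics.grab_frame("side")[:,:,::-1]
cv2.imwrite("pics/top3.png",f);cv2.imwrite("pics/side3.png",g)
cv2.imwrite("pics/c4.png",np.hstack([cv2.resize(f[170:290,200:320],(400,400),interpolation=2),cv2.resize(g[160:320,150:310],(400,400),interpolation=2)]))
print({k:np.round(v,3).tolist() for k,v in monitor.observe().items() if k in("joint_positions","tool_pos")})
E
```

```text
time: 11.68
tool_pos: [0.6135, 0.0312, 0.0564]
tool_rot: [0.694, 0.72, 0.0, -0.001]
force: [-3.9, 5.3, 5.7]
opening: 0.0404
grasp_force: 62.5
time: 12.05
tool_pos: [0.6138, 0.0301, 0.0561]
tool_rot: [0.694, 0.72, -0.0, 0.0]
force: [0.2, -0.1, -0.9]
opening: 0.07
grasp_force: 0.0
time: 13.3
tool_pos: [0.4476, -0.0645, 0.2667]
tool_rot: [0.694, 0.72, 0.0, 0.0]
force: [0.8, -0.0, -0.1]
opening: 0.0702
grasp_force: 0.0
{'joint_positions': [-0.128, 0.503, 0.33, 1.851, -0.215, 0.821, 0.349], 'tool_pos': [0.449, -0.064, 0.266]}
```

View pics/c4.png

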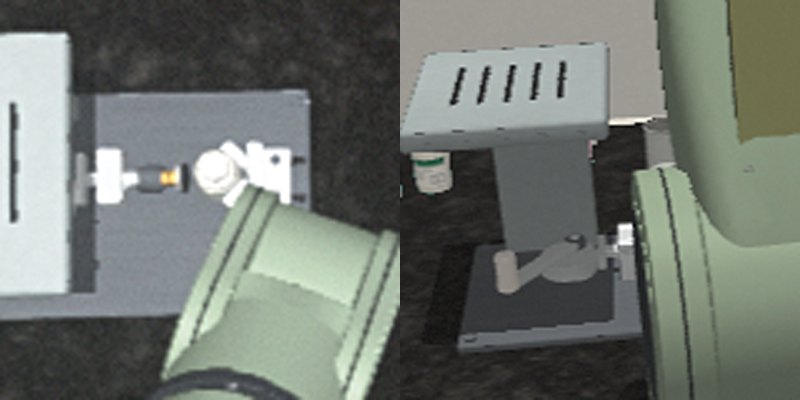

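The bottle (top crop (215,172)) stands upright in the V mouth with a gap to the pad (crop x≈187). The post is unchanged at side pixel (192,269). Rows can't command tilt directly, so the tilt has to come from the arm's limits. I'll turn the tool so the fingers close along station y, then rise high at y≈0, where joint 6 reaches its limit, and watch the tilt.

```bash
python3 -m jog '0 0 -0.04 -0.1745;0 0 -0.05 -0.1745;0 0 -0.05 -0.1745;0 0 -0.05 -0.1745;0 0 -0.05 -0.1745;0 0 -0.05 -0.1745;0 0 -0.05 -0.1745;0 0 -0.05 -0.1745;0 0 -0.05 -0.1745;0.03 0.03 0 0;0.03 0.03 0 0;0 0 0 0' 0.06
python3 - <<'E'
from h import *
s=monitor.observe(); print(np.round(s["joint_positions"],3),np.round(s["tool_pos"],3)); print(R.from_quat(s["tool_rot"]).as_matrix().round(3))
E
```

```text
time: 14.9
tool_pos: [0.3658, -0.0013, 0.6384]
tool_rot: [-0.014, 1.0, -0.004, 0.028]
force: [0.1, -0.5, -0.0]
opening: 0.0597
grasp_force: 0.0
[-0.242  0.161  0.213  0.99  -0.027  1.938  1.556] [ 0.366 -0.001  0.638]
[[-0.998 -0.028  0.056]
 [-0.028  1.    -0.007]
 [-0.056 -0.008 -0.998]]
```

```bash
cat > st.py <<'E'
from h import *
s=monitor.observe(); print(np.round(s["joint_positions"],3),np.round(s["tool_pos"],4),"time",s["time"]); print(R.from_quat(s["tool_rot"]).as_matrix().round(3))
E
python3 -m jog '0 0 -0.05 0;0 0 -0.05 0;0 0 -0.05 0;0 0 0 0' && python3 st.py
```

```text
time: 15.4
tool_pos: [0.3432, -0.002, 0.6869]
tool_rot: [-0.013, 0.998, -0.005, 0.069]
force: [0.3, -0.9, -0.7]
opening: 0.0598
grasp_force: 0.0
[-0.515  0.124  0.564  0.873 -0.07   2.024  1.603] [ 0.3432 -0.002   0.6869] time 15.4
[[-0.99  -0.025  0.138]
 [-0.026  1.    -0.009]
 [-0.137 -0.012 -0.99 ]]
```

```bash
python3 -m jog '-0.01 0 -0.04 0;-0.01 0 -0.04 0;-0.01 0 -0.04 0;-0.01 0 -0.04 0;-0.01 0 -0.04 0;-0.01 0 -0.04 0' && python3 st.py
```

```text
time: 16.15
tool_pos: [0.3384, 0.0001, 0.7374]
tool_rot: [-0.013, 0.988, -0.006, 0.151]
force: [0.4, 0.1, -0.6]
opening: 0.0596
grasp_force: 0.0
[-0.797  0.08   0.845  0.76  -0.069  2.024  1.594] [3.384e-01 1.000e-04 7.374e-01] time 16.15
[[-0.954 -0.023  0.298]
 [-0.027  1.    -0.009]
 [-0.298 -0.017 -0.954]]
```

```bash
python3 -m jog '-0.015 0 -0.05 0;-0.015 0 -0.05 0;-0.015 0 -0.05 0;-0.015 0 -0.05 0;-0.015 0 -0.05 0;-0.015 0 -0.05 0;-0.015 0 -0.05 0;-0.015 0 -0.05 0' && python3 st.py
```

```text
time: 17.15
tool_pos: [0.3315, 0.0018, 0.7902]
tool_rot: [-0.021, 0.972, 0.001, 0.233]
force: [0.3, -2.0, 0.5]
opening: 0.0604
grasp_force: 0.0
[-1.079  0.03   1.047  0.632 -0.021  2.024  1.561] [0.3315 0.0018 0.7902] time 17.15
[[-0.89  -0.04   0.454]
 [-0.04   0.999  0.011]
 [-0.454 -0.008 -0.891]]
```

```bash
python3 -m jog '-0.02 0 -0.05 0;-0.02 0 -0.05 0;-0.02 0 -0.05 0;-0.02 0 -0.05 0;-0.02 0 -0.05 0;-0.02 0 -0.05 0;-0.02 0 -0.05 0;-0.02 0 -0.05 0' && python3 st.py
```

```text
time: 18.15
tool_pos: [0.3098, -0.0095, 0.84]
tool_rot: [-0.015, 0.951, 0.02, 0.309]
force: [0.2, -0.3, 1.0]
opening: 0.0602
grasp_force: 0.0
[-0.054 -0.018 -0.005  0.506 -0.014  2.024  1.532] [ 0.3098 -0.0095  0.84  ] time 18.15
[[-0.809 -0.041  0.587]
 [-0.016  0.999  0.048]
 [-0.588  0.029 -0.808]]
```

```bash
python3 -m jog '-0.025 0 -0.045 0;-0.025 0 -0.045 0;-0.025 0 -0.045 0;-0.025 0 -0.045 0;-0.025 0 -0.045 0;0 0 0 0' && python3 st.py
```

```text
time: 18.9
tool_pos: [0.2783, -0.0124, 0.887]
tool_rot: [-0.014, 0.925, 0.022, 0.38]
force: [0.8, -0.6, -0.1]
opening: 0.0602
grasp_force: 0.0
[ 0.322 -0.06  -0.218  0.398 -0.147  2.024  1.58 ] [ 0.2783 -0.0124  0.887 ] time 18.9
[[-0.711 -0.042  0.702]
 [-0.009  0.999  0.05 ]
 [-0.703  0.03  -0.711]]
```

The tilt is now 45° in the +x direction, as needed. I'll compute the way to a standoff in front of the post and check the post position against the side image.

```bash
cat >> h.py <<'E'
Y=.0372; RS=np.array([[np.cos(Y),-np.sin(Y)],[np.sin(Y),np.cos(Y)]]); T=np.array([.5782,.1007])
def w(x,y,z): return np.r_[RS@[x,y]+T,z]
def post(th,z=.064): f=.733-th; return w(.030-.105*np.cos(f),.085+.105*np.sin(f),z)
def delta(p):
    s=monitor.observe(); M=R.from_quat(s["tool_rot"]).as_matrix(); return (M.T@(np.array(p)-s["tool_pos"])).round(4)
def tipfor(p): # TCP z 0.066, 8 mm past post
    return np.array([p[0]+.008,p[1],.066])
E
python3 - <<'E'
from h import *
P=post(0); print("post",P,proj("side",P),"top/bottom",proj("side",post(0,.084)),proj("side",post(0,.044)))
g=cv2.imread("pics/side3.png")[245:290,175:215]; h=cv2.cvtColor(g,cv2.COLOR_BGR2HSV)
m=((h[...,2]>125)).astype(np.uint8); n,l,s,c=cv2.connectedComponentsWithStats(m); print(s[1:]+[175,245,0,0,0],(c[1:]+[175,245]).round(1), g[24,17])
tip=tipfor(P); so=tip-np.array([.085,.006,-.085]); print("tip",tip,"standoff",so,"delta",delta(so))
E
```

```text
post [0.52442615 0.2540619  0.064     ] [190.49569572 266.92407996] top/bottom [189.54682865 259.80437795] [191.43351259 273.96086817]
[[188 261  10  16 120]] [[192.2 268.6]] [133 138 144]
tip [0.53242615 0.2540619  0.066     ] standoff [0.44742615 0.2480619  0.151     ] delta [0.3949 0.2313 0.6547]
```

```bash
python3 -m jog '0.03 0.018 0.049 0;0.03 0.018 0.049 0;0.03 0.018 0.049 0;0.03 0.018 0.049 0;0.03 0.018 0.049 0;0.03 0.018 0.049 0;0.03 0.018 0.049 0;0.03 0.018 0.049 0' 0.05 && python3 st.py && python3 -c "
from h import *
p=onplane('side',(192.2,268.6),.064);print(p,delta([.435,.245,.151]))"
```

```text
time: 19.9
tool_pos: [0.3637, 0.128, 0.5211]
tool_rot: [-0.019, 0.925, 0.025, 0.378]
force: [2.3, 0.1, 0.4]
opening: 0.05
grasp_force: 0.0
[ 0.335 -0.243 -0.756  2.036  0.19   0.559  1.017] [0.3637 0.128  0.5211] time 19.9
[[-0.713 -0.053  0.699]
 [-0.016  0.998  0.06 ]
 [-0.701  0.032 -0.713]]
[0.514973   0.24879876 0.064     ] [0.2067 0.1012 0.3206]
```

```bash
python3 -m jog '0.026 0.0126 0.04 0;0.026 0.0126 0.04 0;0.026 0.0126 0.04 0;0.026 0.0126 0.04 0;0.026 0.0126 0.04 0;0.026 0.0126 0.04 0;0.026 0.0126 0.04 0;0.02 0.0126 0.03 0;0 0 0 0' && python3 st.py
python3 - <<'E'
from h import *
print(delta(tipfor([.521,.251])))
g=optics.grab_frame("side")[:,:,::-1]; p=monitor.observe()["tool_pos"]; print(proj("side",p))
cv2.imwrite("pics/c5.png",cv2.resize(g[190:310,130:290],(800,600),interpolation=2))
E
```

```text
time: 21.02
tool_pos: [0.3373, 0.1732, 0.3821]
tool_rot: [-0.027, 0.927, 0.034, 0.371]
force: [0.7, -0.3, 0.4]
opening: 0.05
grasp_force: 0.0
[ 1.096e+00 -3.210e-01 -1.571e+00  2.434e+00 -2.230e-01  1.000e-03
  1.258e+00] [0.3373 0.1732 0.3821] time 21.025
[[-0.723 -0.076  0.687]
 [-0.025  0.996  0.084]
 [-0.691  0.044 -0.722]]
[0.078  0.0492 0.3663]
[201.80389688 167.32451092]
```

View pics/c5.png

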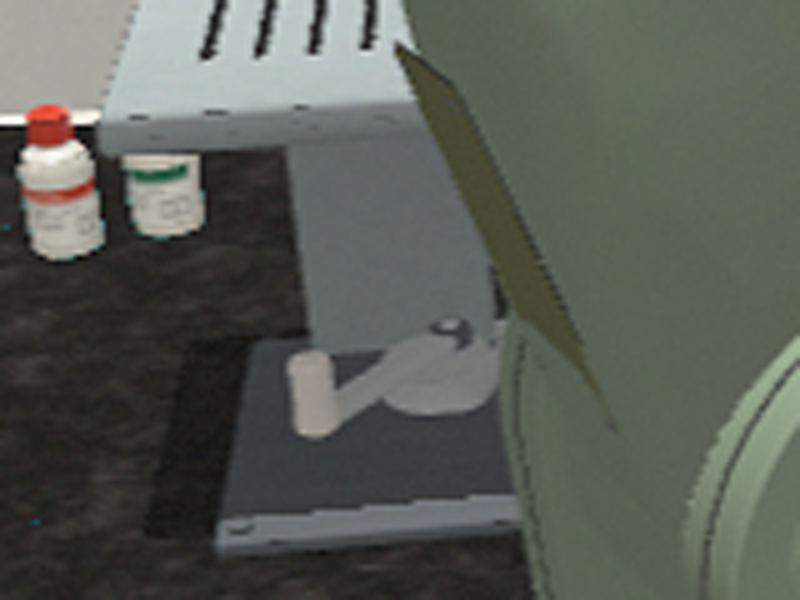

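The side view shows the post at crop (312,393), i.e. pixel (192.4,268.6), clear to enter. The arm is at several joint limits because the wrist is too close to the shoulder. I'll back out up and forward, then descend farther from the base.

```bash
python3 -c "
from h import *
print(delta([.43,.21,.47]))"; python3 -m jog '-0.04 0.004 -0.005 0;-0.04 0.004 0.01 0;-0.03 0.004 0.01 0;0 0 0 0' && python3 st.py && python3 -c "
from h import *
print(delta([.43,.22,.46]))"
```

```text
[-0.1282  0.0334  0.0034]
time: 21.58
tool_pos: [0.4211, 0.1836, 0.4549]
tool_rot: [-0.027, 0.927, 0.036, 0.373]
force: [-0.7, -0.2, -1.6]
opening: 0.0502
grasp_force: 0.0
[ 1.31  -0.321 -1.571  2.092 -0.462  0.313  1.626] [0.4211 0.1836 0.4549] time 21.575
[[-0.72  -0.076  0.689]
 [-0.023  0.996  0.086]
 [-0.693  0.046 -0.719]]
[-0.0108  0.0358  0.0056]
```

```bash
python3 -m jog '0 0.03 0 0;0 0.03 0 0;0.02 0.01 0.01 0;0.03 0 0.02 0;0.03 0 0.03 0;0 0 0 0' && python3 st.py && python3 -c "
from h import *
print(delta([.44,.25,.2]))"
```

```text
time: 22.32
tool_pos: [0.3525, 0.2092, 0.4087]
tool_rot: [-0.034, 0.927, 0.051, 0.37]
force: [0.4, 0.5, 0.7]
opening: 0.0503
grasp_force: 0.0
[ 1.07  -0.321 -1.571  2.296 -0.127  0.132  1.142] [0.3525 0.2092 0.4087] time 22.325
[[-0.725 -0.101  0.682]
 [-0.025  0.992  0.12 ]
 [-0.689  0.07  -0.722]]
[0.0793 0.0171 0.2152]
```

```bash
python3 -m jog '-0.05 0 0.02 0;-0.05 0 0.02 0;-0.04 0 0.03 0;-0.03 0 0.04 0;-0.03 0 0.04 0;0 0 0 0' && python3 st.py
```

```text
time: 23.08
tool_pos: [0.4738, 0.166, 0.5029]
tool_rot: [-0.036, 0.922, 0.064, 0.381]
force: [0.6, 0.4, -0.6]
opening: 0.0499
grasp_force: 0.0
[ 1.537 -0.321 -1.57   1.92  -0.769  0.508  2.027] [0.4738 0.166  0.5029] time 23.075
[[-0.708 -0.116  0.697]
 [-0.017  0.989  0.146]
 [-0.706  0.091 -0.702]]
```

The arm is stuck in a bad elbow branch. I'll fit a simple kinematic model from the logged poses so I can see how the joints behave before moving again.

```bash
cat > kin.py <<'E'
from h import *
from scipy.optimize import least_squares
import itertools
D=[([-1.259,.707,-.028,1.485,.022,.951,-.075],[.199,.539,.231],[.176,.984,0,0]),
([-.128,.503,.33,1.851,-.215,.821,.349],[.449,-.064,.266],[.694,.72,0,0]),
([-.242,.161,.213,.99,-.027,1.938,1.556],[.366,-.001,.638],[-.014,1,-.004,.028]),
([-.515,.124,.564,.873,-.07,2.024,1.603],[.3432,-.002,.6869],[-.013,.998,-.005,.069]),
([-.797,.08,.845,.76,-.069,2.024,1.594],[.3384,0,.7374],[-.013,.988,-.006,.151]),
([-1.079,.03,1.047,.632,-.021,2.024,1.561],[.3315,.0018,.7902],[-.021,.972,.001,.233]),
([.322,-.06,-.218,.398,-.147,2.024,1.58],[.2783,-.0124,.887],[-.014,.925,.022,.38]),
([.335,-.243,-.756,2.036,.19,.559,1.017],[.3637,.128,.5211],[-.019,.925,.025,.378]),
([1.096,-.321,-1.571,2.434,-.223,.001,1.258],[.3373,.1732,.3821],[-.027,.927,.034,.371]),
([1.31,-.321,-1.571,2.092,-.462,.313,1.626],[.4211,.1836,.4549],[-.027,.927,.036,.373]),
([1.07,-.321,-1.571,2.296,-.127,.132,1.142],[.3525,.2092,.4087],[-.034,.927,.051,.37]),
([1.537,-.321,-1.57,1.92,-.769,.508,2.027],[.4738,.166,.5029],[-.036,.922,.064,.381])]
def fk(q,L,s,o):
    M=np.eye(3);p=np.array([0,0,L[0]])
    for i in range(7):
        M=M@R.from_euler("y" if i%2 else "z",s[i]*q[i]+(o if i==6 else 0)).as_matrix()
        if i==1: p=p+M@[L[4],0,L[1]]
        if i==3: p=p+M@[L[5],0,L[2]]
        if i==5: p=p+M@[L[6],0,L[3]]
    return p,M
def fit():
    best=None
    for z in itertools.product([1,-1],repeat=4):
        s=[z[0],1,z[1],1,z[2],1,z[3]]
        def f(x): return np.concatenate([np.r_[fk(q,x[:7],s,x[7])[0]-p,.3*(R.from_matrix(fk(q,x[:7],s,x[7])[1]).inv()*R.from_quat(r)).as_rotvec()] for q,p,r in D])
        for o in(0,1.57,3.14,-1.57):
            r=least_squares(f,[.4,.4,.4,.25,0,0,0,o])
            if best is None or r.cost<best[0].cost: best=(r,s)
    return best
if __name__=="__main__":
    b,s=fit(); print(b.cost,b.x.round(4).tolist(),s,np.abs(b.fun).max())
E
python3 kin.py
```

```text
0.003723493636314171 [0.3374, 0.4702, 0.2899, 0.2826, -0.0009, 0.0034, -0.0174, 1.5707] [-1, 1, -1, 1, -1, 1, -1] 0.036936845145866454
```

```bash
cat > k2.py <<'E'
from kin import *
S=[-1,1,-1,1,-1,1,-1]
def rots(q):
    M=np.eye(3);o=[]
    for i in range(7):
        M=M@R.from_euler("y" if i%2 else "z",S[i]*q[i]+(np.pi/2 if i==6 else 0)).as_matrix(); o.append(M)
    return o
# offsets: base z, after j2 (x,z), after j4 (x,z), after j6 (x,z): redundant z's merged (S-R-S with elbow/wrist offsets)
def lin(q):
    o=rots(q); e=np.eye(3)
    return np.column_stack([e[2],o[1]@e[2],o[1]@e[0]if 0 else o[2]@e[0],o[3]@e[2],o[3]@e[0],o[5]@e[2],o[5]@e[0]])
A=np.vstack([lin(q) for q,p,r in D]); b=np.hstack([p for q,p,r in D])
X,res,rk,_=np.linalg.lstsq(A,b,rcond=None)
def FK(q): return lin(q)@X,rots(q)[-1]
if __name__=="__main__":
    print(X.round(4),rk); 
    for q,p,r in D: print((FK(q)[0]-p).round(4),(R.from_matrix(FK(q)[1]).inv()*R.from_quat(r)).as_rotvec().round(3))
E
python3 k2.py
```

```text
[ 0.3386  0.4646  0.0158  0.2872  0.0024  0.2721 -0.0075] 7
[-0.0377 -0.0099  0.0095] [-0.001 -0.     0.001]
[-0.0071  0.0224  0.0032] [0.001 0.    0.001]
[0.0072 0.03   0.0012] [0. 0. 0.]
[0.0071 0.0266 0.0008] [-0.001 -0.     0.   ]
[0.0022 0.0253 0.0013] [-0.001 -0.001 -0.001]
[-0.0044  0.0257  0.001 ] [-0.001 -0.    -0.001]
[ 0.0049  0.0264 -0.0018] [-0.002 -0.    -0.001]
[-0.0028  0.0316 -0.0005] [-0.     0.    -0.002]
[-0.0023  0.0125 -0.0026] [0.001 0.    0.   ]
[ 0.0005  0.005  -0.0037] [-0.001 -0.001 -0.   ]
[-0.0027  0.012  -0.0032] [-0.    -0.001 -0.   ]
[ 0.0018 -0.0052 -0.0052] [ 0.001 -0.    -0.001]
```

```bash
sed -i 's/o\[5\]@e\[0\]\])/o[5]@e[0],o[0]@e[1],o[2]@e[1],o[4]@e[1]])/' k2.py; python3 k2.py
```

```text
[ 3.131e-01  5.211e-01 -2.000e-04  2.899e-01  1.000e-04  3.093e-01
 -2.000e-04 -9.900e-03 -2.160e-02 -4.000e-04] 10
[-0.0003  0.0002 -0.0001] [-0.001 -0.     0.001]
[ 0.0003 -0.0003  0.0003] [0.001 0.    0.001]
[-0.0004 -0.0003  0.0003] [0. 0. 0.]
[ 0.0001  0.0002 -0.0001] [-0.001 -0.     0.   ]
[-0.      0.0003 -0.    ] [-0.001 -0.001 -0.001]
[-0.      0.0001 -0.0002] [-0.001 -0.    -0.001]
[ 0.0002 -0.0001  0.0001] [-0.002 -0.    -0.001]
[ 0.0001 -0.      0.    ] [-0.     0.    -0.002]
[-0.0001  0.     -0.    ] [0.001 0.    0.   ]
[-0.0001 -0.0002 -0.0002] [-0.001 -0.001 -0.   ]
[-0.     -0.0002 -0.0001] [-0.    -0.001 -0.   ]
[ 0.0002 -0.0001  0.0001] [ 0.001 -0.    -0.001]
```

The model fits to 0.3 mm. Next I'll find which elbow branches and path points are feasible.

```bash
cat > plan.py <<'E'
from k2 import *
LO=np.array([-2.71,-.32,-1.57,0,-1.46,0,-2.83])+.01; HI=np.array([2.71,2.16,1.52,2.45,4.6,2.02,2.83])-.01
def target(tilt,az):
    z=np.array([np.sin(tilt)*np.cos(az),np.sin(tilt)*np.sin(az),-np.cos(tilt)]); y=np.array([-np.sin(az),np.cos(az),0]); return np.column_stack([np.cross(y,z),y,z])
def ik(p,M,q0):
    def f(q):
        a,B=FK(q); return np.r_[a-p,.3*(R.from_matrix(B).inv()*R.from_matrix(M)).as_rotvec()]
    r=least_squares(f,np.clip(q0,LO+1e-6,HI-1e-6),bounds=(LO,HI)); return r.x,np.abs(r.fun).max()
E
python3 - <<'E'
from plan import *
rng=np.random.default_rng(0); M=target(np.radians(45),.05)
for n,p in dict(tip0=tipfor(post(0)),tip1=tipfor(post(1.)),so15=[.447,.248,.151],so15r=[.447,.10,.15],a=[.45,.25,.26],b=[.45,.15,.26],b0=[.43,.0,.26],c=[.45,.2,.45],d=[.40,.05,.6]).items():
    sol=[]
    for k in range(40):
        q,e=ik(np.array(p),M,rng.uniform(LO,HI))
        if e<1e-3: sol.append(q)
    sol=np.array(sol); print(n,len(sol))
    if len(sol): print(sol[np.argsort(np.abs(sol[:,2]))][:3].round(2).tolist(), "j3",sol[:,2].min().round(2),sol[:,2].max().round(2))
E
```

```text
tip0 24
[[-0.75, 1.06, 0.01, 2.29, 2.57, 0.94, -1.74], [-0.72, 1.06, -0.03, 2.28, 2.54, 0.96, -1.7], [-0.75, 1.06, 0.03, 2.29, 2.57, 0.94, -1.75]] j3 -1.5 1.51
tip1 0
so15 0
so15r 0
a 20
[[-0.89, 0.54, -0.0, 2.38, 2.08, 0.65, -1.29], [-0.93, 0.54, 0.06, 2.38, 2.12, 0.62, -1.32], [-0.84, 0.53, -0.08, 2.38, 2.04, 0.69, -1.25]] j3 -1.56 0.75
b 0
b0 0
c 30
[[-0.79, 0.11, 0.0, 2.06, 1.02, 0.59, 0.06], [-0.8, 0.11, 0.02, 2.06, 1.02, 0.59, 0.07], [-0.81, 0.11, 0.02, 2.06, 1.02, 0.59, 0.07]] j3 -1.56 1.5
d 27
[[-0.31, -0.2, -0.05, 1.79, 0.29, 0.82, 1.14], [-0.47, -0.21, 0.05, 1.79, 0.36, 0.84, 1.07], [-0.51, -0.21, 0.08, 1.79, 0.38, 0.84, 1.05]] j3 -0.59 0.5
```

```bash
cat > scan.py <<'E'
from plan import *
rng=np.random.default_rng(1)
def best(p,M,n=14):
    r=[]
    for k in range(n):
        q,e=ik(p,M,rng.uniform(LO,HI)); r.append((e,q))
        if e<1e-3: break
    return min(r,key=lambda t:t[0])
if __name__=="__main__":
  for tilt in(40,45,50):
    for az in(-.6,-.3,0,.3,.6):
        row=[]
        for th in(0,.5,1.,1.2):
            e,q=best(tipfor(post(th)),target(np.radians(tilt),az)); e2,q2=best(tipfor(post(th)),target(np.radians(tilt),az)@np.diag([-1,-1,1]))
            row.append((round(min(e,e2)*1000,1), (q if e<e2 else q2).round(2).tolist() if th==1. else 0))
        print(tilt,az,[r[0] for r in row],row[2][1])
E
time python3 scan.py
```

```text
40 -0.6 [np.float64(0.0), np.float64(0.0), np.float64(0.0), np.float64(0.0)] [-0.28, 1.14, -0.85, 2.13, 1.73, 1.43, 1.79]
40 -0.3 [np.float64(0.0), np.float64(0.0), np.float64(0.0), np.float64(0.0)] [-0.18, 1.19, -0.95, 2.31, 1.96, 1.51, -1.24]
40 0 [np.float64(0.0), np.float64(0.0), np.float64(0.0), np.float64(0.0)] [-0.13, 1.16, -0.84, 2.44, 2.26, 1.41, 2.0]
40 0.3 [np.float64(0.0), np.float64(0.0), np.float64(6.9), np.float64(5.2)] [0.24, 1.51, -1.56, 2.44, 2.19, 1.73, -0.29]
40 0.6 [np.float64(0.0), np.float64(0.0), np.float64(0.0), np.float64(0.0)] [0.15, 1.12, -0.69, 2.44, 2.85, 0.98, -0.73]
45 -0.6 [np.float64(0.0), np.float64(0.0), np.float64(0.0), np.float64(0.0)] [-0.62, 1.05, -0.28, 2.15, 1.78, 1.03, 1.57]
45 -0.3 [np.float64(0.0), np.float64(0.0), np.float64(0.0), np.float64(0.0)] [-0.51, 1.08, -0.36, 2.36, 2.15, 1.19, 1.51]
45 0 [np.float64(0.0), np.float64(0.0), np.float64(8.3), np.float64(9.3)] [0.03, 1.5, -1.44, 2.44, 2.15, 2.01, 2.38]
45 0.3 [np.float64(0.0), np.float64(8.8), np.float64(19.3), np.float64(17.7)] [0.24, 1.56, -1.56, 2.44, 2.28, 1.77, -0.26]
45 0.6 [np.float64(0.0), np.float64(4.8), np.float64(8.4), np.float64(4.1)] [0.44, 1.58, -1.56, 2.44, 2.34, 1.43, 0.13]
50 -0.6 [np.float64(0.0), np.float64(0.0), np.float64(0.0), np.float64(0.0)] [-0.28, 1.33, -1.06, 2.15, 1.77, 1.88, 1.71]
50 -0.3 [np.float64(0.0), np.float64(0.0), np.float64(0.0), np.float64(0.0)] [-0.94, 1.19, 0.35, 2.4, 2.55, 0.91, -2.25]
50 0 [np.float64(0.0), np.float64(1.6), np.float64(16.3), np.float64(18.2)] [-0.04, 1.48, -1.29, 2.44, 2.22, 2.01, 2.26]
50 0.3 [np.float64(0.0), np.float64(19.6), np.float64(31.9), np.float64(30.4)] [0.25, 1.61, -1.56, 2.44, 2.38, 1.82, -0.21]
50 0.6 [np.float64(0.0), np.float64(15.1), np.float64(17.6), np.float64(12.5)] [0.49, 1.64, -1.56, 2.44, 2.44, 1.41, 0.18]
real	6m43.039s
user	6m43.234s
sys	0m0.240s
```

A reachable whole-arc orientation is tilt about 40–45° with the tool heading about −0.3 to −0.6 rad (approaching from front-left). I'll write a fast emulation of the row IK, check it against the log, and use it to plan.

```bash
cat > emu.py <<'E'
from k2 import *
from scipy.optimize import lsq_linear
LO=np.array([-2.71,-.321,-1.571,0,-1.46,0,-2.83]); HI=np.array([2.71,2.16,1.52,2.45,4.6,2.024,2.83])
VM=.7*np.array([1.89,1.89,2.57,2.57,3.01,3.01,3.01])/8
def err(q,p,M,w):
    a,B=FK(q); return np.r_[p-a,w*(R.from_matrix(M@B.T)).as_rotvec()]
def jac(q,w):
    a,B=FK(q); J=np.zeros((6,7)); h=1e-5
    for i in range(7):
        d=q.copy(); d[i]+=h; a2,B2=FK(d); J[:,i]=np.r_[(a2-a)/h,w*R.from_matrix(B2@B.T).as_rotvec()/h]
    return J
def row(q,r,w=1.,lam=.03):
    p,M=FK(q); p=p+M@np.array(r[:3]); M=M@R.from_euler("z",r[3]).as_matrix(); q0=q
    for k in range(4):
        J=jac(q,w); e=err(q,p,M,w); lo=np.maximum(LO,q0-VM)-q-1e-9; hi=np.minimum(HI,q0+VM)-q+1e-9
        q=q+lsq_linear(np.vstack([J,lam*np.eye(7)]),np.r_[e,np.zeros(7)],(lo,hi)).x
    return q
def run(q,rows):
    q=np.clip(np.array(q,float),LO,HI)
    for r in rows: q=row(q,list(r)+[0]*(4-len(r)))
    return q
def show(q):
    p,M=FK(q); z=M[:,2]; print(q.round(2),p.round(3),"tilt %.1f az %.2f yz %.2f"%(np.degrees(np.arccos(-z[2])),np.arctan2(z[1],z[0]),M[2,1]))
E
cat > t1.py <<'E'
from emu import *
q=run(D[2][0],[(0,0,-.05)]*3); show(q); show(np.array(D[3][0]))
q=run(q,[(-.01,0,-.04)]*6); show(q); show(np.array(D[4][0]))
q=run(q,[(-.015,0,-.05)]*8); show(q); show(np.array(D[5][0]))
q=run(q,[(-.02,0,-.05)]*8);q=run(q,[(-.025,0,-.045)]*5); show(q);show(np.array(D[6][0]))
q=run(D[6][0],[(.03,.018,.049)]*8); show(q);show(np.array(D[7][0]))
q=run(D[7][0],[(.026,.0126,.04)]*8); show(q);show(np.array(D[8][0]))
E
time python3 t1.py
```

```text
[-0.46  0.13  0.49  0.91 -0.06  2.02  1.59] [ 0.34  -0.001  0.673] tilt 5.2 az -0.07 yz -0.01
[-0.52  0.12  0.56  0.87 -0.07  2.02  1.6 ] [ 0.343 -0.002  0.687] tilt 7.9 az -0.06 yz -0.01
[-0.52  0.12  0.56  0.86 -0.07  2.02  1.59] [0.345 0.001 0.693] tilt 9.1 az -0.04 yz -0.01
[-0.8   0.08  0.84  0.76 -0.07  2.02  1.59] [0.338 0.    0.737] tilt 17.4 az -0.03 yz -0.02
[-0.68  0.09  0.71  0.77 -0.07  2.02  1.58] [0.343 0.004 0.728] tilt 15.7 az -0.02 yz -0.01
[-1.08  0.03  1.05  0.63 -0.02  2.02  1.56] [0.331 0.002 0.79 ] tilt 27.0 az 0.02 yz -0.01
[-0.87  0.08  0.91  0.6  -0.08  2.02  1.58] [0.348 0.008 0.79 ] tilt 27.0 az -0.00 yz -0.02
[ 0.32 -0.06 -0.22  0.4  -0.15  2.02  1.58] [ 0.278 -0.013  0.887] tilt 44.7 az 0.07 yz 0.03
[ 0.73 -0.27 -1.07  2.    0.01  0.54  1.17] [0.379 0.149 0.514] tilt 43.7 az 0.07 yz 0.03
[ 0.34 -0.24 -0.76  2.04  0.19  0.56  1.02] [0.364 0.128 0.521] tilt 44.5 az 0.09 yz 0.03
[ 1.08 -0.32 -1.57  2.45  1.06  0.01 -0.04] [0.33  0.171 0.376] tilt 43.0 az 0.11 yz 0.04
[ 1.1  -0.32 -1.57  2.43 -0.22  0.    1.26] [0.337 0.173 0.382] tilt 43.8 az 0.12 yz 0.04
real	0m2.241s
user	0m2.515s
sys	0m0.228s
```

```bash
sed -i 's/w=1\.,lam/w=.6,lam/' emu.py
cat >> emu.py <<'E'
def go(q,target,step=.055,pr=True,rows=None):
    q=np.clip(np.array(q,float),LO,HI)
    p,M=FK(q); n=max(1,int(np.ceil(np.linalg.norm(np.array(target)-p)/step))); d=M.T@(np.array(target)-p)/n
    for k in range(n): q=row(q,[*d,0])
    if rows is not None: rows.append((n,d.round(3)))
    if pr: print(n,d.round(3),end=" "); show(q)
    return q
E
python3 - <<'E'
from emu import *
q0=np.array(D[11][0])
for name,wps in dict(up=[(.35,0,.75),(.3,-.1,.9),(.3,-.15,1.0)],right=[(.45,-.1,.6),(.4,-.25,.7),(.3,-.2,.9)],fwd=[(.6,.1,.7),(.6,-.2,.8),(.5,-.2,.95)]).items():
    print(name); q=q0
    for w_ in wps: q=go(q,w_)
    print(" then"); 
    for w_ in [(.42,.1,.65),(.46,.28,.5),(.46,.3,.3),(.47,.3,.16)]: q=go(q,w_)
E
```

```text
up
6 [-0.014 -0.021 -0.047] [ 1.07 -0.22 -0.52  1.25 -0.61  1.45  2.05] [0.36  0.002 0.748] tilt 45.2 az 0.21 yz 0.09
4 [-0.016 -0.02  -0.041] [ 1.18  0.06 -0.47  0.4  -0.65  2.02  1.86] [ 0.301 -0.096  0.878] tilt 46.2 az 0.20 yz 0.09
3 [-0.029 -0.014 -0.031] [ 1.41  0.16 -1.06  0.23 -0.34  2.02  1.77] [ 0.303 -0.13   0.903] tilt 51.0 az 0.16 yz 0.08
 then
7 [0.017 0.028 0.04 ] [ 1.29 -0.32 -0.9   1.48 -0.69  1.11  2.02] [0.428 0.086 0.692] tilt 48.9 az 0.18 yz 0.09
5 [0.024 0.034 0.035] [ 1.19 -0.32 -1.57  1.92 -0.22  0.39  1.29] [0.431 0.251 0.519] tilt 49.3 az 0.21 yz 0.10
5 [0.029 0.005 0.034] [ 1.1  -0.32 -1.57  2.31 -1.28  0.07  2.31] [0.366 0.224 0.421] tilt 47.8 az 0.26 yz 0.12
6 [0.02  0.005 0.044] [ 1.16 -0.32 -1.57  2.37 -1.46  0.17  2.54] [0.344 0.209 0.388] tilt 42.5 az 0.30 yz 0.13
right
6 [-0.008 -0.042 -0.021] [ 1.4  -0.02 -0.91  1.64 -0.61  0.94  2.35] [ 0.45 -0.1   0.6 ] tilt 45.4 az 0.21 yz 0.09
4 [-0.008 -0.033 -0.032] [ 1.49  0.18 -0.79  1.11 -0.5   1.41  2.34] [ 0.4  -0.25  0.7 ] tilt 45.4 az 0.21 yz 0.09
5 [-0.014  0.016 -0.041] [ 1.47  0.22 -0.98  0.32 -0.39 
[... 624 characters left out ...]
21 yz 0.09
6 [-0.019 -0.047 -0.011] [ 2.71 -0.29 -1.57  1.09 -1.11  1.52  2.43] [ 0.497 -0.129  0.756] tilt 52.1 az 0.11 yz 0.05
4 [-0.039 -0.015 -0.031] [ 2.71 -0.18 -1.57  0.74 -1.03  1.64  2.16] [ 0.439 -0.117  0.87 ] tilt 56.7 az 0.02 yz 0.01
 then
6 [0.032 0.036 0.018] [ 1.72 -0.32 -1.07  1.37 -0.86  1.18  2.19] [0.475 0.027 0.72 ] tilt 52.2 az 0.10 yz 0.05
7 [0.026 0.035 0.021] [ 1.14 -0.32 -1.57  1.94  0.07  0.34  0.98] [0.431 0.244 0.525] tilt 52.2 az 0.14 yz 0.07
5 [0.032 0.008 0.033] [ 1.08 -0.32 -1.57  2.32  0.08 -0.    0.94] [0.371 0.217 0.428] tilt 49.8 az 0.21 yz 0.10
6 [0.023 0.007 0.043] [ 1.01 -0.32 -1.57  2.41  0.06 -0.    0.91] [0.33  0.211 0.392] tilt 45.2 az 0.22 yz 0.10
```

Run:
```python
from emu import *
q0=np.array(D[11][0])
for name,wps in dict(A=[(.35,0,.75),(.28,.1,.88),(.28,.35,.85),(.4,.5,.6),(.45,.45,.35),(.45,.34,.17)],
 B=[(.35,0,.75),(.28,-.05,.92),(.25,.25,.9),(.25,.45,.8),(.42,.5,.5),(.45,.34,.17)],
 C=[(.35,.1,.7),(.35,.3,.75),(.35,.5,.65),(.42,.5,.4),(.45,.34,.17)],
 E=[(.5,.0,.7),(.5,.3,.75),(.45,.5,.65),(.42,.5,.4),(.45,.34,.17)]).items():
    print(name); q=q0
    for w_ in wps: q=go(q,w_)
```

```text
A
6 [-0.014 -0.021 -0.047] [ 1.07 -0.22 -0.52  1.25 -0.61  1.45  2.05] [0.36  0.002 0.748] tilt 45.2 az 0.21 yz 0.09
4 [-0.009  0.029 -0.033] [ 1.18 -0.19 -0.8   0.53 -0.55  1.94  1.57] [0.28  0.1   0.875] tilt 45.4 az 0.21 yz 0.09
5 [0.003 0.049 0.011] [ 1.16 -0.32 -1.57  0.6  -0.11  1.74  1.05] [0.272 0.316 0.83 ] tilt 46.6 az 0.24 yz 0.11
6 [0.012 0.023 0.047] [ 0.88 -0.32 -1.57  1.6   0.03  0.73  0.87] [0.346 0.372 0.606] tilt 49.6 az 0.37 yz 0.18
6 [0.02  0.001 0.043] [ 0.98 -0.32 -1.57  2.17 -0.85  0.15  1.79] [0.35  0.312 0.461] tilt 50.0 az 0.47 yz 0.23
6 [ 0.024 -0.011  0.044] [ 1.12 -0.32 -1.57  2.34 -1.46  0.24  2.51] [0.332 0.253 0.397] tilt 43.0 az 0.46 yz 0.20
B
6 [-0.014 -0.021 -0.047] [ 1.07 -0.22 -0.52  1.25 -0.61  1.45  2.05] [0.36  0.002 0.748] tilt 45.2 az 0.21 yz 0.09
4 [-0.016 -0.007 -0.046] [ 0.87 -0.02 -0.19  0.43 -0.67  2.02  1.8 ] [ 0.284 -0.044  0.887] tilt 46.7 az 0.20 yz 0.09
6 [0.002 0.049 0.001] [ 1.31 -0.28 -1.45  0.29 -0.26  2.02  1.17] [0.244 0.244 0.882] tilt 47.6 az 0.20 yz 0.09
5 [0.011 0.039 0.018] [ 0.77 -0.32 -1.57  0.97  0.15  1.44  0.79] [0.2
[... 710 characters left out ...]
z 0.48 yz 0.23
7 [ 0.022 -0.015  0.04 ] [ 1.08 -0.32 -1.57  2.35 -1.46  0.2   2.48] [0.327 0.254 0.396] tilt 43.2 az 0.44 yz 0.20
E
5 [-0.031 -0.03  -0.029] [ 1.95 -0.14 -1.57  1.29 -0.56  1.16  2.01] [0.49  0.004 0.697] tilt 45.8 az 0.20 yz 0.09
6 [-0.008  0.049  0.002] [ 1.47 -0.32 -1.57  1.09 -0.33  1.19  1.39] [0.451 0.262 0.736] tilt 48.2 az 0.23 yz 0.11
5 [0.012 0.045 0.019] [ 0.94 -0.32 -1.57  1.47  0.02  0.81  0.91] [0.364 0.37  0.652] tilt 52.0 az 0.35 yz 0.17
6 [0.026 0.012 0.039] [ 0.85 -0.32 -1.57  2.1  -0.01  0.16  0.88] [0.335 0.344 0.489] tilt 52.8 az 0.47 yz 0.23
7 [ 0.024 -0.016  0.039] [ 0.89 -0.27 -1.57  2.37 -0.43 -0.    1.37] [0.314 0.256 0.405] tilt 46.0 az 0.41 yz 0.18
```

```bash
nproc
cat > fast.py <<'E'
from emu import *
import emu, sys, time
def rz(a):c,s=np.cos(a),np.sin(a);return np.array([[c,-s,0],[s,c,0],[0,0,1]])
def ry(a):c,s=np.cos(a),np.sin(a);return np.array([[c,0,s],[0,1,0],[-s,0,c]])
# same chain as k2.lin: vectors attached after each joint
V=np.zeros((7,3)); V[1]=[0,0,X[1]]; V[2]=[X[2],0,0]; V[3]=[X[4],0,X[3]]; V[5]=[X[6],0,X[5]]; V[0]=[0,X[7],0]; V[2,1]=X[8]; V[4]=[0,X[9],0]
def fkj(q):
    M=np.eye(3);p=np.array([0,0,X[0]]);ax=[];pt=[]
    for i in range(7):
        pt.append(p); a=S[i]*q[i]+(np.pi/2 if i==6 else 0)
        ax.append(S[i]*(M[:,1] if i%2 else M[:,2])); M=M@(ry(a) if i%2 else rz(a)); p=p+M@V[i]
    ax=np.array(ax); return p,M,np.vstack([np.cross(ax,p-np.array(pt)).T,ax.T])
WT=np.array([1,1,1,.6,.6,.6]); 
def row(q,r):
    p,M,_=fkj(q); p=p+M@np.array(r[:3]); M=M@rz(r[3]); q0=q
    for k in range(2):
        a,B,J=fkj(q); e=np.r_[p-a,R.from_matrix(M@B.T).as_rotvec()]*WT
        lo=np.maximum(LO,q0-VM)-q-1e-9; hi=np.minimum(HI,q0+VM)-q+1e-9
        A=np.vstack([J*WT[:,None],.03*np.eye(7)]); b=np.r_[e,np.zeros(7)]
        x=np.linalg.solve(A.T@A,A.T@b)
        if (x<lo).any() or (x>hi).any(): x=lsq_linear(A,b,(lo,hi),method="bvls",max_iter=15).x
        q=q+x
    return q
def go(q,t,step=.055):
    p,M,_=fkj(q); d=np.array(t)-p; n=max(1,int(np.ceil(np.linalg.norm(d)/step))); d=M.T@d/n
    for k in range(n): q=row(q,[*d,0])
    return q,n,d.round(3)
def info(q):
    p,M,_=fkj(q); z=M[:,2]; return p,np.degrees(np.arccos(-z[2])),np.arctan2(z[1],z[0]),M
def legs(q,log=None):
    bad=0
    for k,t in enumerate([(.44,.36,.36),None,"tip",.35,.7,1.05]):
        M=info(q)[3]
        if t is None: t=np.array(tipfor(post(0)))-.11*M[:,2]
        elif isinstance(t,str): t=tipfor(post(0))
        elif not isinstance(t,tuple): t=tipfor(post(t))
        q,n,d=go(q,t); i=info(q); e=np.linalg.norm(i[0]-t); bad+=e*(1 if k else .3)
        if log is not None: log.append((n,d,q.round(2),i[0].round(3),round(i[1],1),round(i[2],2),round(e,4)))
    i=info(q); return bad+.01*max(0,37-i[1])+.01*max(0,i[1]-53)+.2*max(0,abs(i[2])-.7)
if __name__=="__main__":
    rng=np.random.default_rng(int(sys.argv[1])); q0=np.clip(np.array(D[11][0]),LO,HI); t0=time.time(); best=9
    while time.time()-t0<100:
        w_=[rng.uniform([.25,-.45,.45],[.72,.5,1.0]).round(2) for k in range(rng.integers(1,4))]; q=q0
        for t in w_: q=go(q,t)[0]
        s=legs(q)
        if s<best: best=s; bw=w_; bq=q
    print(round(best,4),[b.tolist() for b in bw],bq.round(2).tolist())
E
for i in 1 2 3 4 5 6 7 8; do OMP_NUM_THREADS=1 python3 fast.py $i & done; wait
```

```text
4
this script no longer has the robot
0.0417 [[0.33, -0.31, 0.46], [0.7, -0.09, 0.73]] [0.31, 0.54, -0.51, 0.39, 0.16, 1.51, 1.63]
0.0373 [[0.28, -0.4, 0.51], [0.62, -0.1, 0.72]] [0.49, 0.39, -0.59, 0.66, 0.07, 1.42, 1.65]
0.0367 [[0.3, -0.26, 0.49], [0.64, 0.46, 0.46]] [-0.43, 0.58, -0.8, 1.21, 1.04, 1.1, 0.3]
0.0522 [[0.25, 0.31, 0.95], [0.28, 0.18, 0.48], [0.52, 0.14, 0.77]] [0.16, 0.2, -0.89, 0.82, 0.46, 1.47, 1.11]
0.0109 [[0.33, -0.2, 0.51], [0.28, -0.36, 0.5], [0.66, 0.2, 0.61]] [-0.17, 0.44, -0.54, 0.94, 0.52, 1.2, 0.94]
0.0513 [[0.27, -0.11, 0.49], [0.58, 0.01, 0.64]] [0.55, 0.2, -0.77, 1.28, 0.14, 0.95, 1.45]
0.0262 [[0.28, -0.04, 0.81], [0.28, -0.21, 0.46], [0.5, -0.09, 0.73]] [0.29, 0.11, -0.0, 1.0, -0.3, 1.37, 1.85]Exception ignored in: <_io.TextIOWrapper mode='rw' encoding='UTF-8'>
Traceback (most recent call last):
BrokenPipeError: [Errno 32] Broken pipe
```

Run:
```python
from fast import *
q=np.clip(np.array(D[11][0]),LO,HI)
for t in [(.33,-.2,.51),(.28,-.36,.5),(.66,.2,.61)]:
    q,n,d=go(q,t); i=info(q); print(n,d,q.round(2),i[0].round(3),round(i[1],1),round(i[2],2))
L=[]; print(legs(q,L))
for l in L: print(*l)
```

```text
8 [ 0.013 -0.043 -0.02 ] [ 0.82 -0.03  0.06  1.88 -0.78  1.03  2.83] [ 0.351 -0.183  0.53 ] 43.3 0.19
4 [ 0.018 -0.043 -0.012] [ 1.24  0.18 -0.11  1.52 -0.66  1.29  2.83] [ 0.317 -0.329  0.55 ] 39.0 0.16
12 [-0.024  0.043  0.018] [-0.17  0.44 -0.54  0.94  0.52  1.2   0.94] [0.659 0.199 0.609] 39.1 0.15
0.010856995129096896
7 [0.048 0.02  0.01 ] [-0.79  0.4  -0.33  1.92  1.13  0.72 -0.35] [0.44 0.36 0.36] 39.1 0.16 0.0005
5 [ 0.021 -0.028  0.033] [-0.54  0.78 -0.41  2.42  2.27  0.89 -1.46] [0.464 0.246 0.157] 38.8 0.15 0.0064
3 [ 0.001 -0.001  0.038] [-0.45  1.02 -0.38  2.24  2.42  0.93 -1.43] [0.532 0.254 0.066] 38.8 0.15 0.0001
1 [ 0.013 -0.031 -0.014] [-0.41  1.03 -0.4   2.36  2.48  1.03 -1.5 ] [0.514 0.222 0.066] 38.8 0.15 0.0001
1 [ 0.004 -0.036 -0.007] [-0.34  1.04 -0.4   2.44  2.56  1.1  -1.52] [0.508 0.186 0.066] 38.8 0.15 0.0
1 [-0.006 -0.036  0.001] [-0.23  1.05 -0.4   2.45  2.63  1.1  -1.48] [0.518 0.152 0.066] 38.7 0.15 0.0041
```

The plan is feasible but its 39° tilt is tight under the hood. I'll run one short search for a tilt of 43–50°.

```bash
cat > s2.py <<'E'
from fast import *
import multiprocessing as mp
def work(seed):
    rng=np.random.default_rng(seed); q0=np.clip(np.array(D[11][0]),LO,HI); t0=time.time(); best=9; bw=None
    while time.time()-t0<110:
        w_=[rng.uniform([.25,-.45,.45],[.72,.5,1.0]).round(2) for k in range(rng.integers(1,4))]
        if rng.random()<.7: w_=[np.array(v)+rng.uniform(-.08,.08,3).round(2) for v in [(.33,-.2,.51),(.28,-.36,.5),(.66,.2,.61)][rng.integers(0,2):]]
        q=q0
        for t in w_: q=go(q,t)[0]
        i=info(q); 
        if not(41<i[1]<52 and abs(i[2])<.6): continue
        L=[]; legs(q,L); s=sum(l[6] for l in L[2:])+.3*L[0][6]+.3*L[1][6]+.01*max(0,43-L[2][4])
        if s<best: best=s; bw=w_; bq=q; bL=L
    return best,bw,bL if bw else None
if __name__=="__main__":
    with mp.Pool(4) as P: r=P.map(work,range(4))
    for k in sorted(r,key=lambda t:t[0])[:2]:
        print(k[0],[v.tolist() for v in k[1]]); [print(*l) for l in k[2]]
E
OMP_NUM_THREADS=1 python3 s2.py
```

```text
0.03140999999999999 [[0.25, -0.21000000000000002, 0.5700000000000001], [0.21000000000000002, -0.39999999999999997, 0.53], [0.67, 0.26, 0.55]]
6 [0.052 0.017 0.   ] [-1.08  0.41  0.04  1.92  1.08  0.66 -0.34] [0.44 0.36 0.36] 41.8 0.06 0.0005
5 [ 0.024 -0.025  0.033] [-0.74  0.77 -0.19  2.4   2.25  0.83 -1.56] [0.461 0.255 0.162] 41.1 0.05 0.0152
3 [ 0.003 -0.002  0.04 ] [-0.61  1.02 -0.19  2.24  2.42  0.9  -1.58] [0.532 0.254 0.066] 41.1 0.05 0.0001
1 [ 0.012 -0.032 -0.013] [-0.57  1.03 -0.21  2.36  2.49  1.01 -1.65] [0.514 0.222 0.066] 41.1 0.05 0.0001
1 [ 0.003 -0.036 -0.005] [-0.5   1.05 -0.21  2.44  2.58  1.11 -1.68] [0.508 0.186 0.066] 41.1 0.05 0.0
1 [-0.006 -0.036  0.003] [-0.39  1.05 -0.23  2.45  2.63  1.12 -1.63] [0.521 0.153 0.066] 40.9 0.05 0.0075
0.033309999999999985 [[0.28, -0.18000000000000002, 0.48], [0.2, -0.43, 0.56], [0.6000000000000001, 0.22, 0.6]]
7 [0.042 0.022 0.013] [-1.02  0.41 -0.04  1.91  1.08  0.7  -0.32] [0.44 0.36 0.36] 41.2 0.05 0.0004
5 [ 0.024 -0.024  0.034] [-0.74  0.78 -0.2   2.39  2.22  0.82 -1.52] [0.462 0.255 0.16 ] 40.6 0.04 0.0123
3 [ 0.002 -0.001  0.039] [-0.6   1.01 -0.2   2.23  2.4   0.89 -1.54] [0.532 0.254 0.066] 40.6 0.04 0.0001
1 [ 0.013 -0.032 -0.013] [-0.56  1.03 -0.22  2.35  2.47  1.   -1.61] [0.514 0.222 0.066] 40.6 0.04 0.0001
1 [ 0.004 -0.036 -0.005] [-0.49  1.05 -0.23  2.43  2.55  1.09 -1.65] [0.508 0.186 0.066] 40.6 0.04 0.0
1 [-0.006 -0.036  0.003] [-0.39  1.05 -0.24  2.45  2.62  1.11 -1.61] [0.519 0.153 0.066] 40.4 0.04 0.0053
```

```bash
cat > nx.py <<'E'
from fast import *
def plan(*wps):
    s=monitor.observe(); q=np.clip(np.array(s["joint_positions"]),LO,HI); print("now",q.round(2),np.round(s["tool_pos"],3),round(s["time"],2),"tilt/az",np.round(info(q)[1:3],2))
    for t in wps:
        q,n,d=go(q,t); i=info(q); print(n,d,"->",q.round(2),i[0].round(3),round(i[1],1),round(i[2],2))
E
python3 -c "
from nx import *
plan((.25,-.21,.57),(.21,-.40,.53),(.67,.26,.55))"
```

```text
now [ 1.54 -0.32 -1.57  1.92 -0.77  0.51  2.03] [0.474 0.166 0.503] 23.07 tilt/az [45.41  0.21]
9 [ 0.013 -0.038 -0.029] -> [ 0.73 -0.12  0.34  1.76 -0.71  1.3   2.83] [ 0.276 -0.188  0.584] 43.8 0.19
5 [ 0.017 -0.042 -0.007] -> [-0.09 -0.13  1.3   1.63 -0.56  1.34  2.83] [ 0.219 -0.285  0.583] 40.4 0.04
13 [-0.023  0.042  0.026] -> [-0.43  0.46 -0.21  1.07  0.51  1.01  0.82] [0.67  0.247 0.563] 41.8 0.06
```

```bash
python3 -m jog '0.013 -0.038 -0.029 0;0.013 -0.038 -0.029 0;0.013 -0.038 -0.029 0;0.013 -0.038 -0.029 0;0.013 -0.038 -0.029 0;0.013 -0.038 -0.029 0;0.013 -0.038 -0.029 0;0.013 -0.038 -0.029 0;0.013 -0.038 -0.029 0' 0.05 && python3 -c "
from nx import *
plan((.21,-.40,.53),(.67,.26,.55),(.44,.36,.36),(.46,.25,.16))"
```

```text
time: 24.2
tool_pos: [0.2848, -0.1489, 0.5645]
tool_rot: [-0.035, 0.922, 0.061, 0.382]
force: [0.6, 1.4, 0.1]
opening: 0.0503
grasp_force: 0.0
now [ 0.68 -0.19  0.27  1.9  -0.73  1.16  2.82] [ 0.285 -0.149  0.565] 24.2 tilt/az [45.49  0.2 ]
5 [ 0.016 -0.049 -0.013] -> [-0.14 -0.18  1.32  1.64 -0.53  1.32  2.83] [ 0.208 -0.286  0.585] 42.2 0.06
14 [-0.022  0.039  0.025] -> [-0.37  0.45 -0.32  1.12  0.61  0.98  0.77] [0.669 0.248 0.558] 43.0 0.07
6 [ 0.051  0.017 -0.001] -> [-0.99  0.41 -0.1   1.94  1.18  0.71 -0.42] [0.44 0.36 0.36] 43.0 0.07
5 [ 0.024 -0.024  0.031] -> [-0.72  0.78 -0.23  2.43  2.27  0.91 -1.57] [0.461 0.252 0.165] 42.7 0.07
```

Following predictions closely, j3 is freed.

```bash
python3 -m jog '0.016 -0.049 -0.013 0;0.016 -0.049 -0.013 0;0.016 -0.049 -0.013 0;0.016 -0.049 -0.013 0;0.016 -0.049 -0.013 0' && python3 -c "
from nx import *
plan((.67,.26,.55),(.44,.36,.36),(.46,.25,.16))
print()
plan((.65,.0,.6),(.67,.26,.55),(.44,.36,.36),(.46,.25,.16))"
```

```text
time: 24.82
tool_pos: [0.2538, -0.2314, 0.5681]
tool_rot: [-0.043, 0.917, 0.052, 0.394]
force: [-0.4, 0.9, 0.0]
opening: 0.0499
grasp_force: 0.0
now [-0.15 -0.24  1.11  1.8  -0.57  1.15  2.82] [ 0.254 -0.231  0.568] 24.82 tilt/az [46.81  0.18]
12 [-0.024  0.036  0.031] -> [-0.38  0.41 -0.22  1.27  0.53  0.75  0.86] [0.669 0.254 0.552] 47.2 0.19
6 [ 0.049  0.02  -0.003] -> [-1.23  0.4   0.28  2.05  1.38  0.46 -0.55] [0.441 0.36  0.365] 46.8 0.19
5 [ 0.028 -0.025  0.028] -> [-0.7   0.77 -0.23  2.45  2.37  0.95 -1.54] [0.47  0.264 0.18 ] 45.4 0.17

now [-0.15 -0.24  1.11  1.8  -0.57  1.15  2.82] [ 0.254 -0.231  0.568] 24.82 tilt/az [46.81  0.18]
9 [-0.034  0.02   0.032] -> [-0.29  0.29  0.48  1.32 -0.49  0.81  1.99] [ 0.65 -0.    0.6 ] 46.8 0.18
5 [0.002 0.05  0.016] -> [-0.87  0.47  0.68  1.27 -0.23  0.68  1.41] [0.67 0.26 0.55] 46.9 0.18
6 [ 0.049  0.019 -0.004] -> [-1.64  0.58  1.04  2.07 -0.19  0.06  0.99] [0.44 0.36 0.36] 46.9 0.18
5 [ 0.027 -0.025  0.027] -> [-1.39  0.68  0.81  2.12 -0.26 -0.    1.06] [0.46  0.311 0.264] 39.1 0.02
```

```bash
python3 -m jog '0.02 -0.05 -0.005 0;0.02 -0.05 -0.005 0;0.02 -0.05 -0.005 0' && python3 -c "
from nx import *
plan((.67,.26,.55),(.44,.36,.36),(.46,.25,.16),(.532,.254,.066),(.513,.186,.066),(.518,.152,.066))"
```

```text
time: 25.2
tool_pos: [0.2317, -0.3081, 0.5563]
tool_rot: [-0.038, 0.919, 0.037, 0.391]
force: [-38.1, -18.5, -14.3]
opening: 0.0502
grasp_force: 0.0
now [-0.52 -0.32  1.52  1.7  -0.45  1.16  2.82] [ 0.232 -0.308  0.556] 25.2 tilt/az [46.15  0.13]
14 [-0.023  0.037  0.027] -> [-0.48  0.42 -0.07  1.24  0.46  0.76  0.9 ] [0.67  0.254 0.551] 46.4 0.14
6 [ 0.049  0.02  -0.004] -> [-1.35  0.43  0.44  2.03  1.26  0.42 -0.45] [0.44  0.36  0.362] 46.3 0.14
5 [ 0.027 -0.024  0.028] -> [-0.83  0.74 -0.07  2.45  2.38  0.86 -1.61] [0.46  0.262 0.189] 45.1 0.12
3 [ 0.012 -0.006  0.046] -> [-0.66  1.06 -0.1   2.31  2.59  1.03 -1.68] [0.532 0.254 0.066] 45.2 0.12
2 [ 0.008 -0.033 -0.009] -> [-0.51  1.09 -0.15  2.45  2.69  1.2  -1.67] [0.524 0.192 0.065] 44.8 0.11
1 [ 0.005 -0.039 -0.008] -> [-0.37  1.09 -0.22  2.45  2.71  1.21 -1.56] [0.536 0.16  0.065] 44.2 0.1
```

The wrist force shows about 44 N here, so I'm leaving at once along the way out and checking it.

```bash
python3 -m jog '-0.018 0.026 0.02 0' && python3 -m jog '-0.023 0.037 0.027 0;-0.023 0.037 0.027 0' && python3 -m jog '-0.023 0.037 0.027 0;-0.023 0.037 0.027 0;-0.023 0.037 0.027 0;-0.023 0.037 0.027 0;0 0 0 0' && python3 -c "
from nx import *
plan((.67,.26,.55),(.44,.36,.36),(.46,.25,.16),(.532,.254,.066),(.513,.186,.066),(.518,.152,.066))"
```

```text
time: 25.32
tool_pos: [0.2556, -0.2799, 0.5572]
tool_rot: [-0.037, 0.918, 0.036, 0.392]
force: [0.7, 0.6, 0.9]
opening: 0.0501
grasp_force: 0.0
time: 25.58
tool_pos: [0.3092, -0.2115, 0.5564]
tool_rot: [-0.037, 0.919, 0.036, 0.391]
force: [0.2, -0.6, 0.7]
opening: 0.05
grasp_force: 0.0
time: 26.2
tool_pos: [0.4339, -0.0524, 0.5544]
tool_rot: [-0.038, 0.918, 0.036, 0.392]
force: [-0.1, -0.8, 1.1]
opening: 0.0499
grasp_force: 0.0
now [-0.   -0.12  0.19  1.9  -0.37  0.61  2.07] [ 0.434 -0.052  0.554] 26.2 tilt/az [46.35  0.13]
8 [-0.022  0.036  0.025] -> [-0.44  0.42 -0.17  1.24  0.55  0.79  0.83] [0.67  0.259 0.55 ] 46.5 0.13
6 [ 0.049  0.019 -0.004] -> [-1.2   0.41  0.21  2.03  1.32  0.54 -0.5 ] [0.44  0.36  0.361] 46.4 0.13
5 [ 0.027 -0.024  0.028] -> [-0.74  0.79 -0.2   2.45  2.34  0.95 -1.56] [0.467 0.261 0.175] 45.4 0.12
3 [ 0.011 -0.005  0.041] -> [-0.6   1.07 -0.19  2.32  2.54  1.08 -1.6 ] [0.532 0.254 0.066] 45.4 0.12
2 [ 0.008 -0.033 -0.01 ] -> [-0.46  1.1  -0.25  2.45  2.63  1.24 -1.59] [0.524 0.192 0.065] 45.1 0.11
1 [ 0.005 -0.039 -0.008] -> [-0.32  1.1  -0.32  2.45  2.66  1.24 -1.48] [0.536 0.16  0.065] 44.5 0.1
```

The force vanished at once, so it was a jerk from hitting the j3 limit, and nothing was touched. Continuing over the hood and down to the left front.

```bash
python3 -m jog '-0.022 0.036 0.025 0;-0.022 0.036 0.025 0;-0.022 0.036 0.025 0;-0.022 0.036 0.025 0;-0.022 0.036 0.025 0;-0.022 0.036 0.025 0;-0.022 0.036 0.025 0;-0.022 0.036 0.025 0;0 0 0 0' && python3 -c "
from nx import *
plan((.44,.36,.36),(.45,.25,.18),(.44,.25,.16))"
```

```text
time: 27.32
tool_pos: [0.6713, 0.2599, 0.5533]
tool_rot: [-0.038, 0.918, 0.035, 0.392]
force: [-0.9, -0.4, -0.7]
opening: 0.0503
grasp_force: 0.0
now [-0.43  0.43 -0.2   1.21  0.57  0.82  0.83] [0.671 0.26  0.553] 27.32 tilt/az [46.38  0.13]
6 [ 0.049  0.019 -0.004] -> [-1.17  0.41  0.15  2.02  1.32  0.57 -0.5 ] [0.44  0.36  0.361] 46.4 0.13
4 [ 0.032 -0.029  0.03 ] -> [-0.74  0.71 -0.25  2.45  2.23  0.91 -1.46] [0.455 0.26  0.201] 45.1 0.11
1 [ 0.039 -0.009  0.018] -> [-0.69  0.82 -0.37  2.45  2.2   1.04 -1.46] [0.455 0.265 0.165] 44.4 0.09
```

```bash
python3 -m jog '0.049 0.019 -0.004 0;0.049 0.019 -0.004 0;0.049 0.019 -0.004 0;0.049 0.019 -0.004 0;0.049 0.019 -0.004 0;0.049 0.019 -0.004 0;0 0 0 0' && python3 -c "
from nx import *
plan((.42,.31,.24),(.43,.25,.17),(.42,.25,.15),(.53,.252,.068))"
```

```text
time: 28.2
tool_pos: [0.4374, 0.3579, 0.3617]
tool_rot: [-0.039, 0.918, 0.036, 0.392]
force: [0.7, -0.9, 0.8]
opening: 0.0498
grasp_force: 0.0
now [-1.17  0.4   0.15  2.03  1.33  0.57 -0.51] [0.437 0.358 0.362] 28.2 tilt/az [46.41  0.13]
3 [ 0.034 -0.017  0.022] -> [-1.01  0.58 -0.06  2.34  1.98  0.71 -1.3 ] [0.421 0.314 0.251] 45.8 0.12
2 [ 0.027 -0.033  0.028] -> [-0.76  0.77 -0.28  2.45  2.21  0.97 -1.5 ] [0.449 0.27  0.178] 44.8 0.1
1 [ 0.041 -0.018 -0.002] -> [-0.7   0.84 -0.45  2.45  2.11  1.09 -1.45] [0.44  0.273 0.157] 43.7 0.07
3 [-0.001 -0.009  0.042] -> [-0.5   1.06 -0.39  2.29  2.37  1.11 -1.39] [0.53  0.252 0.068] 43.8 0.07
```

```bash
python3 -m jog '0.034 -0.017 0.022 0;0.034 -0.017 0.022 0;0.034 -0.017 0.022 0;0.027 -0.033 0.028 0;0.03 -0.033 0.02 0;0.041 -0.018 -0.002 0;0.03 -0.005 -0.02 0;0.02 -0.005 -0.02 0;0 0 0 0'
python3 - <<'E'
from nx import *
plan((.526,.252,.068),(.508,.186,.068),(.513,.152,.068))
g=optics.grab_frame("side")[:,:,::-1]; p=monitor.observe()["tool_pos"]; print(proj("side",p))
cv2.imwrite("pics/c6.png",cv2.resize(g[170:310,110:290],(800,600),interpolation=2))
E
```

```text
time: 29.32
tool_pos: [0.4116, 0.3193, 0.1768]
tool_rot: [-0.068, 0.913, 0.03, 0.402]
force: [0.4, -0.1, 0.9]
opening: 0.05
grasp_force: 0.0
now [-0.63  0.92 -0.88  2.45  1.9   1.45 -1.3 ] [0.412 0.319 0.177] 29.32 tilt/az [47.48  0.15]
4 [ 0.003 -0.021  0.037] -> [-0.32  1.19 -0.74  2.36  2.36  1.46 -1.17] [0.526 0.252 0.068] 47.5 0.15
2 [ 0.009 -0.031 -0.01 ] -> [-0.18  1.23 -0.8   2.45  2.42  1.54 -1.12] [0.527 0.197 0.066] 46.9 0.14
1 [ 0.013 -0.042 -0.016] -> [-0.05  1.25 -0.88  2.45  2.44  1.54 -0.99] [0.539 0.163 0.066] 46.0 0.13
[149.02095494 247.70906463]
```

View pics/c6.png

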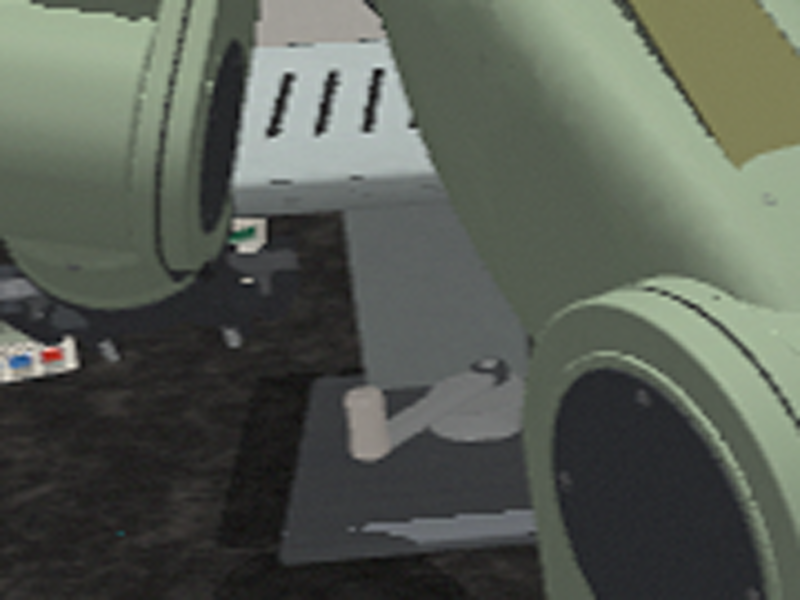

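The gripper is at the front left, clear of the hood, with the post at pixel (192.6,269), which puts it at about world (.516,.248). I'll do a quick search for a wriggle in free space that lowers tilt and heading before entering.

```bash
cat > s3.py <<'E'
from fast import *
import multiprocessing as mp
s=monitor.observe(); Q=np.clip(np.array(s["joint_positions"]),LO,HI)
ARC=[(.516,.248),(.502,.215),(.497,.185),(.500,.150)]
def ev(q):
    o=[]
    M=info(q)[3]; q,_,_=go(q,np.array([.522,.248,.066])-.1*M[:,2])
    for p in ARC:
        t=np.array([p[0]+.008,p[1],.066]); q=go(q,t)[0]; o.append(info(q)[0]-t)
    return q,np.array(o)
def work(seed):
    rng=np.random.default_rng(seed); t0=time.time(); best=9; br=None
    while time.time()-t0<35:
        n=rng.integers(1,4); rows=[]; q=Q; ok=1
        for k in range(n):
            d=rng.normal(size=3); d=(d/np.linalg.norm(d)*.05).round(3); m=rng.integers(1,6)
            rows.append((m,d))
            for j in range(m): q=row(q,[*d,0]); p=info(q)[0]; ok&=(p[0]<.44 and .13<p[2]<.40 and p[1]<.6)
        i=info(q)
        if not ok or not 39<i[1]<50: continue
        qe,o=ev(q); s=np.abs(o).sum()
        if s<best: best=s; br=(rows,i[1:3],i[0],o.round(3).tolist(),q.round(2))
    return best,br
if __name__=="__main__":
    print(ev(Q)[1].round(3).tolist())
    with mp.Pool(4) as P: r=P.map(work,range(4))
    for k in sorted(r,key=lambda t:t[0])[:2]: print(k)
E
OMP_NUM_THREADS=1 python3 s3.py; ps -o etime= -p 1
```

```text
[[-0.0, -0.0, -0.0], [0.002, 0.001, -0.0], [0.017, 0.009, -0.002], [0.026, 0.012, -0.002]]
(np.float64(0.00023719723457260589), ([(np.int64(3), array([ 0.022, -0.031, -0.033])), (np.int64(5), array([ 0.03 , -0.039, -0.008])), (np.int64(4), array([-0.033,  0.037, -0.009]))], (np.float64(39.21976169410749), np.float64(-0.14293472802895033)), array([0.37493726, 0.39869685, 0.36175315]), [[-0.0, -0.0, -0.0], [0.0, 0.0, 0.0], [-0.0, 0.0, 0.0], [-0.0, -0.0, 0.0]], array([-0.54,  0.84, -1.52,  1.75,  1.35,  1.9 , -0.52])))
(np.float64(0.0002474575628519382), ([(np.int64(2), array([ 0.03 , -0.019, -0.035])), (np.int64(5), array([ 0.027, -0.042, -0.   ])), (np.int64(2), array([-0.019, -0.044, -0.015]))], (np.float64(40.25457594767658), np.float64(-0.15587773193637655)), array([0.38186839, 0.20777466, 0.24651194]), [[-0.0, -0.0, 0.0], [0.0, 0.0, 0.0], [-0.0, 0.0, 0.0], [-0.0, -0.0, 0.0]], array([-0.29,  0.89, -1.57,  2.45,  1.33,  1.73, -1.03])))
      30:26
```

```bash
python3 -m jog '0.03 -0.019 -0.035 0;0.03 -0.019 -0.035 0;0.027 -0.042 0 0;0.027 -0.042 0 0;0.027 -0.042 0 0;0.027 -0.042 0 0'
python3 - <<'E'
from s3 import *
i=info(Q); print(Q.round(2),i[0].round(3),i[1:3],ev(Q)[1].round(3).tolist())
E
```

```text
time: 30.12
tool_pos: [0.4003, 0.2828, 0.1306]
tool_rot: [-0.047, 0.929, -0.025, 0.367]
force: [-0.1, -0.6, 0.0]
opening: 0.0504
grasp_force: 0.0
[-0.46  1.29 -1.47  2.45  1.65  2.02 -1.2 ] [0.401 0.283 0.13 ] (np.float64(43.148030095771354), np.float64(-0.018873728213984742)) [[-0.0, -0.0, 0.0], [0.0, 0.0, 0.0], [-0.0, 0.0, 0.0], [0.009, 0.005, -0.001]]
```

```bash
python3 -c "
from nx import *
M=info(np.array(monitor.observe()['joint_positions']))[3]; print(M.round(3).tolist())
t=np.array([.522,.248,.068]); plan(t-.09*M[:,2],t)"
```

```text
[[-0.726, -0.068, 0.684], [-0.106, 0.994, -0.013], [-0.679, -0.081, -0.73]]
now [-0.46  1.29 -1.47  2.45  1.65  2.02 -1.2 ] [0.4   0.283 0.131] 30.12 tilt/az [ 4.315e+01 -2.000e-02]
2 [-0.021 -0.019  0.02 ] -> [-0.26  1.29 -1.48  2.41  1.8   1.97 -0.94] [0.46  0.249 0.134] 43.2 -0.02
2 [-0.     0.     0.045] -> [-0.14  1.43 -1.37  2.26  2.1   1.89 -0.7 ] [0.522 0.248 0.068] 43.2 -0.02
```

```bash
python3 -m jog '-0.021 -0.019 0.02 0;-0.021 -0.019 0.02 0;0 0 0 0;0 0 0.02 0;0 0 0.02 0;0 0 0.02 0;0 0 0 0'
python3 - <<'E'
from nx import *
plan((.522,.248,.068))
g=optics.grab_frame("side")[:,:,::-1]; f=optics.grab_frame("top")[:,:,::-1]
print(proj("side",monitor.observe()["tool_pos"]))
cv2.imwrite("pics/c7.png",np.hstack([cv2.resize(g[190:310,130:250],(400,400),interpolation=2),cv2.resize(f[170:290,200:320],(400,400),interpolation=2)]))
E
```

```text
time: 31.0
tool_pos: [0.5006, 0.2488, 0.0879]
tool_rot: [-0.047, 0.929, -0.025, 0.365]
force: [-0.0, -0.2, -0.4]
opening: 0.0503
grasp_force: 0.0
now [-0.18  1.39 -1.4   2.31  2.01  1.92 -0.78] [0.501 0.249 0.088] 31.0 tilt/az [ 4.294e+01 -2.000e-02]
1 [-0.002 -0.001  0.029] -> [-0.14  1.43 -1.36  2.26  2.09  1.88 -0.7 ] [0.522 0.248 0.068] 42.9 -0.02
[190.00312355 262.53582785]
```

View pics/c7.png

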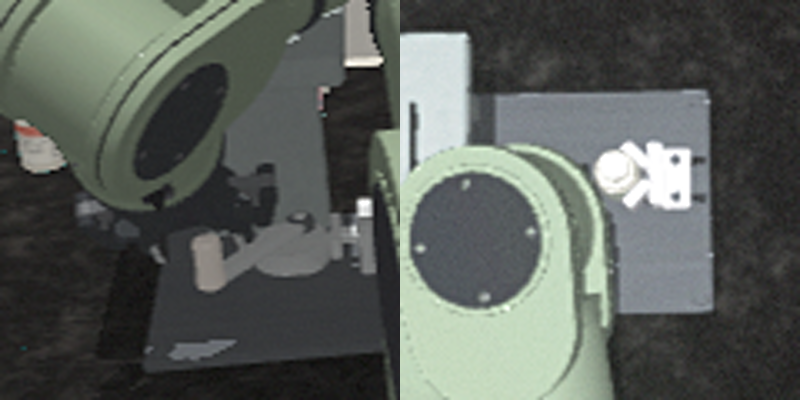

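The fork, with fingertips at crop (155,255) and (268,222), straddles the post at (207,262), which is slightly right of centre. Entering.

```bash
python3 -m jog '0 -0.003 0.014 0;0 0 0.014 0;0 0 0 0' && python3 -c "
from nx import *
plan((.512,.215,.068),(.507,.190,.068))"
```

```text
time: 31.48
tool_pos: [0.5195, 0.2462, 0.0683]
tool_rot: [-0.047, 0.929, -0.024, 0.365]
force: [-1.3, 0.4, 0.6]
opening: 0.0502
grasp_force: 0.0
now [-0.14  1.43 -1.36  2.27  2.09  1.89 -0.71] [0.519 0.246 0.068] 31.48 tilt/az [ 4.294e+01 -2.000e-02]
1 [ 0.009 -0.03  -0.005] -> [-0.1   1.43 -1.36  2.36  2.09  1.91 -0.75] [0.512 0.215 0.068] 42.9 -0.02
1 [ 0.006 -0.025 -0.003] -> [-0.07  1.43 -1.36  2.42  2.09  1.93 -0.78] [0.507 0.19  0.068] 42.9 -0.02
```

```bash
python3 -m jog '0.004 -0.012 -0.002 0;0.003 -0.012 -0.002 0;0.003 -0.012 -0.001 0;0 0 0 0' && python3 -m jog '0.003 -0.01 -0.001 0;0.003 -0.01 -0.001 0;0 0 0 0'
```

```text
time: 31.98
tool_pos: [0.5109, 0.2087, 0.0682]
tool_rot: [-0.048, 0.929, -0.023, 0.365]
force: [0.1, -0.2, -0.1]
opening: 0.0499
grasp_force: 0.0
time: 32.35
tool_pos: [0.507, 0.1883, 0.0671]
tool_rot: [-0.047, 0.929, -0.024, 0.365]
force: [-0.4, 0.7, 0.3]
opening: 0.0502
grasp_force: 0.0
```

```bash
cat > lev.py <<'E'
from h import *
def find(f,pr=True):
    x0,y0,x1,y1=178,248,225,292
    g=f[y0:y1,x0:x1].astype(int); m=((g.max(2)>120)&(g[...,0]-g[...,2]>4)).astype(np.uint8)  # RGB: warm white
    n,l,s,c=cv2.connectedComponentsWithStats(m)
    return [(s[i][:5]+[x0,y0,0,0,0]).tolist()+c[i].round(1).tolist() for i in range(1,n) if s[i][4]>15],c+[x0,y0]
E
python3 - <<'E'
from lev import *
print("ref",find(cv2.imread("pics/side3.png")[:,:,::-1])[0])
f=optics.grab_frame("side"); cv2.imwrite("pics/side8.png",f[:,:,::-1]); print("now",find(f)[0])
for th in(0,.1,.2,.4,.6,.8): print(th,proj("side",post(th)).round(1))
d=np.abs(f.astype(int)-cv2.imread("pics/side3.png")[:,:,::-1]).max(2)[258:280:2,186:200]; print(d)
s=monitor.observe();print(s["tool_pos"],s["force"])
E
```

```text
ref [[188, 260, 10, 17, 125, 14.3, 20.5]]
now [[207, 265, 9, 14, 105, 33.0, 23.6]]
0 [190.5 266.9]
0.1 [193.6 267.9]
0.2 [197.  268.7]
0.4 [204.6 269.8]
0.6 [212.9 270.1]
0.8 [221.6 269.6]
[[ 55  56  48  30  24   2  30  59  56  51  42  37  22  22]
 [ 10   4  14   7  30  43  75  86  69  56  54  54  46  47]
 [  4  44  80  67  78  97  86  74  79  61  18  13   4  21]
 [ 18  60 105 102 107 106  88  79  75  69  39  13  11   4]
 [ 14  36  78 105 105 102 100  94  91  95  74   5  15  44]
 [  3   7  48 106 107 105 105 103 105  90  70  61  69  72]
 [  3   1  26  73  86  90  94  91  87  81  72  61  57  61]
 [  1   1  28  73  93  86  88  90  84  83  77  69  58  58]
 [  2   1  30  75  90  92  93  86  85  87  84  71  33   7]
 [  2   1   4  47  95  98  96  94  93  79  30   4   2   2]
 [  1   2   1   1   4   4   3   3   3   2   3   1   1   1]]
[0.50718106 0.18859721 0.06703881] [-0.75890739 -0.08901663  0.14339996]
```

The lever moved: the post went from column 192 to 211, about 0.53 rad, matching TCP y minus the finger offset. Next I'll go to about 0.75 rad, then retreat and measure the plunger in the top view.

```bash
python3 -m jog '0.002 -0.012 0 0;0.001 -0.011 0 0'
python3 - <<'E'
from lev import *
f=optics.grab_frame("side"); print(find(f)[0]); s=monitor.observe();print(s["tool_pos"],s["force"])
t=optics.grab_frame("top"); cv2.imwrite("pics/top9.png",t[:,:,::-1]); r=cv2.imread("pics/top3.png")[:,:,::-1]
print(t[222,236:270].tolist()); print(r[222,236:270].tolist())
E
```

```text
time: 32.65
tool_pos: [0.51, 0.168, 0.0667]
tool_rot: [-0.048, 0.93, -0.024, 0.364]
force: [-2.9, 5.1, 0.4]
opening: 0.0503
grasp_force: 2.3
[[215, 264, 9, 15, 108, 41.1, 23.2]]
[0.51036944 0.16664287 0.06635148] [1.21794499 1.58964065 1.24187336]
[[224, 229, 230], [251, 254, 255], [255, 255, 255], [255, 255, 255], [255, 255, 255], [246, 247, 250], [211, 224, 210], [200, 218, 192], [198, 220, 194], [196, 218, 187], [192, 212, 188], [189, 209, 183], [187, 206, 181], [209, 231, 203], [183, 201, 179], [123, 133, 123], [78, 81, 84], [75, 77, 84], [79, 82, 89], [85, 87, 92], [87, 91, 92], [81, 82, 89], [83, 87, 89], [88, 92, 96], [79, 89, 89], [82, 86, 87], [85, 87, 91], [97, 100, 101], [98, 105, 104], [86, 89, 94], [82, 84, 90], [85, 92, 94], [85, 90, 95], [79, 84, 92]]
[[230, 234, 236], [255, 255, 255], [255, 255, 255], [255, 255, 255], [252, 255, 255], [165, 172, 178], [131, 136, 140], [131, 137, 141], [133, 140, 144], [131, 138, 143], [129, 138, 143], [135, 138, 143], [216, 184, 144], [255, 223, 130], [212, 170, 106], [248, 214, 126], [255, 244, 187], [241, 240, 227], [115, 119, 117], [55, 59, 60], [71, 75, 77], [124, 129, 132], [194, 197, 193], [255, 255, 249], [255, 254, 251], [252, 253, 252], [255, 255, 255], [255, 255, 255], [255, 255, 255], [255, 255, 255], [255, 255, 255], [235, 236, 231], [235, 234, 228], [255, 254, 251]]
```

```bash
python3 -c "
from nx import *
print('up'); plan((.495,.175,.11),(.44,.25,.15),(.42,.28,.17))
print('back'); plan((.475,.18,.105),(.42,.28,.17))
q=np.array(monitor.observe()['joint_positions']); print(info(q)[3].round(3).tolist())"
```

```text
up
now [-0.01  1.46 -1.4   2.45  2.11  1.97 -0.73] [0.51  0.167 0.066] 32.75 tilt/az [ 4.28e+01 -2.00e-02]
1 [-0.019  0.006 -0.043] -> [-0.04  1.37 -1.5   2.45  1.95  1.96 -0.76] [0.501 0.179 0.11 ] 42.6 -0.02
2 [ 0.006  0.036 -0.036] -> [-0.29  1.28 -1.56  2.43  1.69  2.02 -0.99] [0.441 0.251 0.15 ] 42.5 -0.03
1 [-0.001  0.029 -0.029] -> [-0.37  1.22 -1.57  2.38  1.62  2.01 -1.03] [0.42 0.28 0.17] 42.5 -0.03
back
now [-0.01  1.46 -1.4   2.45  2.11  1.97 -0.73] [0.51  0.167 0.066] 32.75 tilt/az [ 4.28e+01 -2.00e-02]
1 [-0.002  0.012 -0.053] -> [-0.08  1.39 -1.51  2.45  1.92  2.   -0.8 ] [0.491 0.191 0.106] 42.2 -0.03
3 [ 0.     0.029 -0.032] -> [-0.37  1.22 -1.57  2.37  1.61  2.   -1.02] [0.42 0.28 0.17] 42.2 -0.03
[[-0.731, -0.068, 0.679], [-0.104, 0.994, -0.012], [-0.675, -0.08, -0.734]]
```

```bash
python3 -m jog '-0.004 0.005 -0.025 0;-0.004 0.003 -0.027 0;0.003 0.03 -0.03 0;0.003 0.03 -0.03 0;0 0.03 -0.03 0;0 0 0 0'
python3 - <<'E'
from lev import *
f=optics.grab_frame("side"); print(find(f)[0]); s=monitor.observe();print(s["tool_pos"],s["force"],s["time"])
t=optics.grab_frame("top"); cv2.imwrite("pics/top10.png",t[:,:,::-1]); r=cv2.imread("pics/top0.png")[:,:,::-1]
for k in(222,223,224): print(k,"now",t[k,234:276].sum(1).tolist()); print("t0",r[k,234:276].sum(1).tolist())
E
```

```text
time: 33.5
tool_pos: [0.4225, 0.2793, 0.1663]
tool_rot: [-0.046, 0.931, -0.027, 0.361]
force: [0.9, -0.3, -0.1]
opening: 0.0501
grasp_force: 0.0
[[215, 262, 10, 17, 131, 41.5, 21.8]]
[0.42321786 0.27781708 0.16544138] [-0.29704839  0.16679033 -0.49183181] 33.55
222 now [760, 754, 699, 765, 765, 765, 765, 765, 765, 765, 684, 434, 413, 418, 410, 411, 412, 431, 430, 483, 640, 742, 765, 306, 496, 758, 759, 756, 765, 765, 765, 765, 765, 707, 692, 754, 620, 563, 419, 393, 616, 765]
t0 [764, 760, 721, 765, 765, 765, 765, 545, 430, 433, 431, 429, 420, 429, 565, 629, 508, 616, 710, 741, 358, 188, 242, 381, 430, 430, 429, 432, 426, 431, 427, 432, 428, 424, 439, 434, 432, 419, 414, 434, 651, 765]
223 now [760, 752, 724, 765, 765, 765, 765, 765, 765, 765, 748, 453, 408, 424, 433, 416, 425, 382, 359, 547, 670, 742, 765, 286, 356, 707, 765, 735, 719, 750, 729, 636, 613, 710, 765, 762, 609, 557, 505, 552, 606, 763]
t0 [763, 758, 743, 765, 765, 765, 765, 612, 434, 440, 442, 436, 444, 439, 609, 666, 578, 652, 721, 732, 362, 198, 245, 385, 442, 432, 433, 436, 432, 448, 433, 450, 423, 435, 434, 425, 421, 414, 503, 594, 648, 765]
224 now [761, 751, 689, 758, 763, 765, 765, 765, 765, 765, 671, 394, 386, 409, 391, 400, 397, 372, 317, 481, 613, 714, 764, 267, 253, 591, 765, 765, 764, 735, 618, 639, 747, 765, 765, 695, 626, 625, 764, 765, 754, 749]
t0 [764, 758, 716, 765, 765, 765, 765, 603, 421, 405, 411, 419, 417, 423, 541, 616, 535, 582, 679, 667, 347, 185, 246, 371, 429, 433, 429, 421, 425, 424, 429, 429, 423, 436, 428, 410, 419, 570, 765, 765, 761, 757]
```

Run:
```python
from h import *
for n in("top0","top3","top10"):
    t=cv2.imread(f"pics/{n}.png")[:,:,::-1].astype(float); a=t[222:226,238:262].mean(0)
    print(n,"col238..\n V",a.mean(1).round().astype(int).tolist(),"\nR-B",(a[:,0]-a[:,2]).round().astype(int).tolist())
a=cv2.imread("pics/top0.png")[212:234,236:276]; b=cv2.imread("pics/top10.png")[212:234,236:276]
cv2.imwrite("pics/c8.png",np.vstack([cv2.resize(a,(800,300),interpolation=2),cv2.resize(b,(800,300),interpolation=2)]))
```

```text
top0 col238..
 V [252, 243, 237, 181, 138, 139, 139, 139, 139, 139, 174, 189, 163, 181, 213, 223, 120, 63, 81, 128, 145, 143, 144, 144] 
R-B [-1, -2, -2, -10, -13, -12, -12, -12, -15, -12, 60, 98, 96, 96, 51, 10, -4, -2, -8, -12, -12, -13, -13, -12]
top3 col238..
 V [250, 239, 233, 170, 132, 130, 135, 133, 132, 134, 168, 184, 158, 174, 206, 213, 118, 58, 76, 124, 157, 215, 252, 252] 
R-B [-2, -2, -4, -10, -10, -12, -12, -13, -15, -10, 57, 102, 92, 97, 61, 13, -4, -2, -6, -11, -3, 8, 3, 1]
top10 col238..
 V [249, 239, 237, 237, 237, 238, 216, 136, 129, 134, 133, 133, 133, 126, 114, 149, 190, 230, 251, 93, 109, 208, 252, 252] 
R-B [-2, -2, -2, -2, -2, -2, -7, -12, -10, -12, -11, -12, -15, -2, 39, 94, 94, 25, -3, -5, 4, 9, 3, 1]
```

View pics/c8.png

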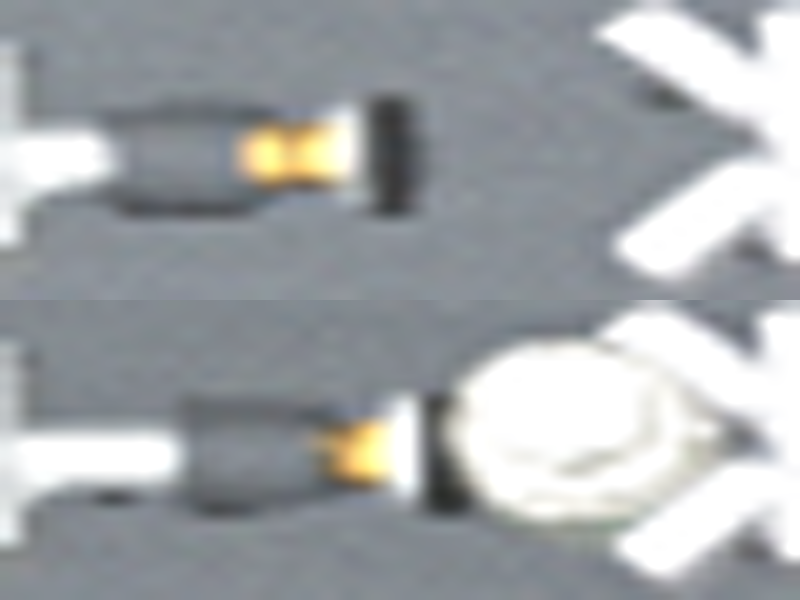

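The top crop (upper: start, lower: now) shows the sleeve advanced about 71 display px (11.2 mm) and the pad about 54 px (8.5 mm). It touches the bottle, and the plunger is about 2.7 mm in with the ring not yet at the mouth. That leaves about 3.3 mm, or +0.2 rad, which is about 21 mm at the post.

```bash
python3 -c "
from nx import *
plan((.478,.180,.110),(.508,.178,.067),(.510,.146,.067))"; ps -o etime= -p 1
```

```text
now [-0.36  1.24 -1.57  2.38  1.63  2.01 -1.01] [0.424 0.277 0.165] 33.6 tilt/az [ 4.236e+01 -3.000e-02]
3 [ 0.002 -0.032  0.026] -> [-0.08  1.37 -1.51  2.45  1.9   1.99 -0.8 ] [0.489 0.189 0.112] 41.9 -0.04
1 [ 0.017 -0.008  0.046] -> [-0.03  1.47 -1.44  2.42  2.06  1.98 -0.72] [0.508 0.178 0.067] 41.9 -0.04
1 [ 0.002 -0.032  0.002] -> [ 0.04  1.47 -1.44  2.45  2.09  1.96 -0.68] [0.514 0.148 0.067] 41.8 -0.04
      34:04
```

```bash
python3 -m jog '0.002 -0.032 0.026 0;0.002 -0.032 0.026 0;0.002 -0.032 0.022 0;0 0 0 0' && python3 -c "
from nx import *
plan((.508,.178,.067))"
```

```text
time: 34.1
tool_pos: [0.4886, 0.1856, 0.1143]
tool_rot: [-0.042, 0.934, -0.033, 0.354]
force: [-0.2, -0.5, -0.1]
opening: 0.05
grasp_force: 0.0
now [-0.07  1.38 -1.56  2.45  1.88  2.02 -0.79] [0.489 0.186 0.114] 34.1 tilt/az [41.69 -0.05]
1 [ 0.018 -0.004  0.048] -> [-0.03  1.49 -1.47  2.41  2.06  2.01 -0.7 ] [0.508 0.178 0.067] 41.7 -0.05
```

```bash
python3 -m jog '0.009 -0.002 0.024 0;0.009 -0.002 0.024 0;0 0 0 0' && python3 -m jog '0.001 -0.01 0 0;0.001 -0.01 0 0;0 0 0 0'
```

```text
time: 34.48
tool_pos: [0.5062, 0.1812, 0.0675]
tool_rot: [-0.044, 0.934, -0.032, 0.354]
force: [-0.8, -0.3, 1.0]
opening: 0.0497
grasp_force: 0.0
time: 34.85
tool_pos: [0.5068, 0.1614, 0.0698]
tool_rot: [-0.044, 0.933, -0.032, 0.356]
force: [-0.6, 0.1, -0.3]
opening: 0.0498
grasp_force: 0.0
```

```bash
python3 -m jog '0.002 -0.009 0.002 0;0.001 -0.006 0.001 0;0 0 0 0'
python3 - <<'E'
from lev import *
f=optics.grab_frame("side"); x0,y0=195,248
g=f[y0:292,x0:250].astype(int); m=((g.max(2)>120)&(g[...,0]-g[...,2]>4)).astype(np.uint8); n,l,s,c=cv2.connectedComponentsWithStats(m)
print([(s[i].tolist(),(c[i]+[x0,y0]).round(1).tolist()) for i in range(1,n) if s[i][4]>15]); print(monitor.observe()["tool_pos"])
for th in(.6,.7,.8,.9,1): print(th,proj("side",post(th)).round(1))
E
```

```text
time: 35.22
tool_pos: [0.5123, 0.1489, 0.066]
tool_rot: [-0.043, 0.934, -0.033, 0.354]
force: [0.1, 0.4, 0.5]
opening: 0.05
grasp_force: 0.3
[([48, 0, 7, 44, 292], [246.1, 268.7]), ([28, 14, 9, 16, 113], [226.9, 269.6])]
[0.51227061 0.14894893 0.06599651]
0.6 [212.9 270.1]
0.7 [217.2 269.9]
0.8 [221.6 269.6]
0.9 [225.8 269. ]
1 [230.1 268.3]
```

```bash
python3 -m jog '-0.004 0.006 -0.025 0;-0.004 0.004 -0.027 0;0.003 0.034 -0.03 0;0.003 0.034 -0.03 0;0 0.034 -0.03 0;0 0 0 0'
python3 - <<'E'
from lev import *
A=[optics.grab_frame("top") for k in range(3)]; t=np.mean(A,0); cv2.imwrite("pics/top11.png",t[:,:,::-1])
for n in("top0","top10","top11"):
    t=cv2.imread(f"pics/{n}.png")[:,:,::-1].astype(float); a=t[222:226,238:262].mean(0)
    print(n," V",a.mean(1).round().astype(int).tolist(),"\nR-B",(a[:,0]-a[:,2]).round().astype(int).tolist())
f=optics.grab_frame("side"); x0,y0=195,248
g=f[y0:292,x0:240].astype(int); m=((g.max(2)>120)&(g[...,0]-g[...,2]>4)).astype(np.uint8); n,l,s,c=cv2.connectedComponentsWithStats(m)
print([(s[i].tolist(),(c[i]+[x0,y0]).round(1).tolist()) for i in range(1,n) if s[i][4]>15]); print(monitor.observe()["tool_pos"])
E
```

```text
time: 36.02
tool_pos: [0.4261, 0.2769, 0.164]
tool_rot: [-0.043, 0.934, -0.035, 0.352]
force: [0.1, -0.6, -0.8]
opening: 0.0501
grasp_force: 0.0
top0  V [252, 243, 237, 181, 138, 139, 139, 139, 139, 139, 174, 189, 163, 181, 213, 223, 120, 63, 81, 128, 145, 143, 144, 144] 
R-B [-1, -2, -2, -10, -13, -12, -12, -12, -15, -12, 60, 98, 96, 96, 51, 10, -4, -2, -8, -12, -12, -13, -13, -12]
top10  V [249, 239, 237, 237, 237, 238, 216, 136, 129, 134, 133, 133, 133, 126, 114, 149, 190, 230, 251, 93, 109, 208, 252, 252] 
R-B [-2, -2, -2, -2, -2, -2, -7, -12, -10, -12, -11, -12, -15, -2, 39, 94, 94, 25, -3, -5, 4, 9, 3, 1]
top11  V [249, 239, 238, 236, 237, 238, 233, 182, 132, 130, 132, 132, 132, 130, 115, 136, 187, 234, 254, 96, 107, 208, 252, 252] 
R-B [-1, -3, -2, -2, -2, -2, 6, 70, -4, -15, -12, -12, -11, -14, -10, 77, 93, 24, -2, -6, 4, 9, 3, 2]
[([27, 13, 10, 17, 132], [226.7, 268.9])]
[0.42753883 0.27354479 0.16211552][ WARN:0@2.499] global loadsave.cpp:1063 imwrite_ Unsupported depth image for selected encoder is fallbacked to CV_8U.
```

Post column 226.8 puts the lever at about 0.9 rad. Sleeve advance is about 14.1 mm against pad travel of about 8.7 mm, so the plunger is about 5.5 mm in with the dark ring at the sleeve mouth, and the pad and bottle are unmoved. Last, I'll check the bystanders and that the tool is free, then hand in.

Run:
```python
from h import *
from workcell import ticket
a=cv2.imread("pics/top0.png").astype(int); b=optics.grab_frame("top")[:,:,::-1].astype(int)
for n,(x,y) in dict(dropper=(346,276),amber=(367,235),pink=(375,288),green=(392,251),blue=(428,291)).items():
    print(n,np.abs(a-b)[y-9:y+9,x-9:x+9].mean().round(1))
s=monitor.observe(); print(s["force"],s["time"],np.abs(s["joint_vel"]).max())
print(ticket.job_done())
```

```text
dropper 5.2
amber 5.1
pink 6.2
green 5.9
blue 5.8
[ 0.52869279 -0.37080493 -0.00910751] 36.275 0.0030585070189911552
the job is handed in; nothing more can be done
None
```

The white bottle stands in the V, clamped by the pad with the plunger about 5.5 mm in (near half way, judged from the camera images). The other two bottles are where they were, the arm is clear of everything, and the job was handed in at 36 s; one brief wrist-force spike of about 44 N came when a joint hit its limit in free air, and no contact was seen.

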